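# Charge the sample tin through a pull-rod chute and hold the gate open

## Robot

A 6-joint arm with a two-finger parallel gripper is mounted at the origin on a cart in front of the work surface, level with it; the furniture and walls round the work are solid. World frame = base frame: x ahead of the robot, y to its left, z up, the work surface at z = 0. Lengths are in m, angles in rad, forces in N, time in s.
With the tool pointing down it reaches from about 0.275 to 0.825 m from the base axis. Payload 4.9 kg.
Tool frame: the origin (TCP) lies midway between the tips of the shut fingers; the grasp point (between the pads) lies 19 mm behind it (bot.grip_depth is the distance from the TCP to the grasp point, in m); y points along the fingers, x is the direction in which the jaws open and shut, and the axes are right-handed (so a half turn about y gives the same grasp; the last joint's range is limited). The gripper opens to 85 mm and grips with 20 to 120 N. Pads are 22 mm wide; open, the fingers measure 114 mm over their backs; the gripper's body (76 mm by 85 mm) begins 54 mm behind the grasp point. The pads swing forward as they close: fully open they stand 13 mm farther back than shut.
Start: joints at [1.189, 0.326, -0.193, 1.052, 0, 1.437], TCP at [0.135, 0.533, 0.206] pointing down, gripper open.
Joint ranges: [-2.65, 2.65], [-0.97, 1.79], [-1.3, 1.35], [-1.93, 2.1], [-1.47, 1.37], [-3.14, 3.14]. Speed limits (rad/s): [2.57, 2.57, 3.14, 3.14, 3.14, 3.14].

## Interface

Orientations are given as a unit quaternion [w, x, y, z].
In Python, from cell import bot gives the robot as it stands. Calls block until the motion is done:
- bot.move_pose(position, orientation): joint-space move of the TCP to a pose.
- bot.move_linear(position, speed=0.15, rotation=None, until_force=None): straight line of the TCP; rotation=None keeps the orientation; speed is the mean speed in m/s. With until_force (N) it stops when the force on the tool has changed by that much, and returns True; else False.
- bot.goto_joints(angles): joint-space move.
- bot.set_gripper(opening, grasp_force=None): opening from 0.0 (shut) to 1.0 (fully open); grasp_force is the grip in N (None keeps the last); returns when the fingers have stopped.
- bot.wait(seconds).
- bot.solve_ik(position, orientation): joint angles nearest the present ones, or None.
- bot.camera(name): name is "scene" or "top"; returns the picture (400x640x3 uint8, red, green, blue); there is no depth.
- bot.calibration(name): a dict with "mtx" (3x3 intrinsics, pixels), "k1" (the pictures are not rectified: a ray, as slopes to the right and down, at radius r is drawn at 1 + k1 r^2 times it, then the intrinsics apply), "extrinsics" (4x4, takes a point from world to camera coordinates). Camera axes: x right, y down, z forward; pixel columns grow to the right and rows downward; lengths in m; the calibration is good to about 2 mm. A picture is of the moment at which its call begins. calibration takes no time and is no camera call.
A pose or a line that the arm cannot do raises bot.PlanningError and nothing moves.
- bot.close_job(): hands the job in, once; it reports no verdict.
Trained networks look in the newest picture that a camera, given by its name, has taken for a name from the list of things; names that differ only in an ending like _2 or _b are one class to them, and where a whole thing is asked for, a point or a joint stands for the part that bears it (a point fixed in the world has none). Each returns a list of dicts, best first, with "confidence" (0 to 1); they miss things now and then, are a little off and sometimes report something else, mostly with a low value. They report only what shows in the picture. A call takes as long as a camera call. They do not tell look-alikes from the thing itself.
- bot.search_frame(camera, thing): "bbox" ([left, top, width, height] in pixels, round what is visible of it).
Readings, each from a call of its own:
- bot.read_clock(): time.
- bot.read_joint_positions(): joint angles.
- bot.read_joint_vel(): joint speeds.
- bot.read_joint_efforts(): joint torques, N m.
- bot.read_position(): TCP position.
- bot.read_tool_rot(): TCP orientation.
- bot.read_ft_force(): force on the tool from outside, world axes, zero at the start.
- bot.read_moment(): the same for the moment, N m.
- bot.read_gripper_width(): opening from 0.0 (shut) to 1.0 (fully open).
Only numpy, scipy, OpenCV 4.12 (cv2) and the standard library are available. Lean on these libraries where they do the work, as an engineer would, in place of code of your own. Each camera call takes 0.05 s, during which the arm holds its last target.

## Task

Tip all four rock chips from the scoop into the hopper of the charging chute while its gate rod is shut, and set the scoop back down flat on the bench. Then draw the gate rod straight up by its knob, without forcing it sideways in its guide, until the whole green ring shows above the guide block but none of the red ring does, so that the chips slide down into the tin. The gate falls shut if let go: finish still holding the rod there, and leave the beaker, vial rack and specimen cup alone.

Things in the scene. Friction and masses are not known exactly. Their poses are not given: they have to be found in the camera images.
- feeder: Charging chute, fixed to the bench. Grey base 144 x 110 mm; steel channel 40 mm wide, sloping down at 32 degrees towards its own -x. Origin: on the bench under the middle of the channel; z up. Upstream of the gate rod is the open hopper, downstream the spout over the tin. Slippery steel (friction about 0.3). Back wall of the hopper: 223 mm high.
- hopper_mouth (a point): Middle of the hopper's open mouth, 205 mm above the bench, at (0.020, 0, 0.205) in the chute's frame. The mouth is about 80 mm long along the chute's x and 100 mm wide along its y (both sides flare at 45 degrees); its rim slopes from 171 mm high at the rod's end to 221 mm at the back end.
- guide_top (a point): Centre of the bore in the top face of the aluminium guide block (44 x 40 mm, 40 mm tall, top 195 mm above the bench), at (-0.048, 0, 0.195) in the chute's frame. The bore is vertical, 19.4 mm wide.
- rod: Gate rod, loose in the guide's bore, 170 g: vertical steel rod 18 mm thick, 76 mm long below a 29 mm collar that rests on the guide block when shut. Origin: centre of the collar's underside, z up along the rod. Green ring 36 to 42 mm and red ring 58 to 64 mm below the origin: right lift is 42 to 58 mm. When shut, the red ring is seen below the block. It leaves the bore at 76 mm and falls back if let go.
- rod_knob (a point): Centre of the rod's black round knob (28 mm thick, 28 mm tall), on the rod's axis 38 mm above the rod's origin (233 mm above the bench when shut). Between knob and collar is a neck 14 mm thick and 19 mm tall.
- tin: Open metal tin, 66 mm across, 83 mm tall, 200 g, standing upright on the bench under the spout. Origin: centre of its underside. It is already where it must be.
- scoop: Flat aluminium weighing scoop, 120 g, on the bench. Pan 95 mm long, 72 mm wide at the back and 54 mm at its open mouth, walls 18 mm high, floor 2.5 mm. Origin: underside of the pan; +x points out of the open mouth, the handle runs to -x, z up. Friction with the chips about 0.3: they slide off when the mouth is tipped down 20 degrees or more.
- scoop_grip (a point): Middle of the scoop's black straight handle (14 mm wide, 16 mm tall, 88 mm long along the scoop's x), at (-0.094, 0, 0.030) in the scoop's frame.
- scoop_lip (a point): Middle of the edge of the scoop's open mouth, on the pan's floor, at (0.050, 0, 0.0025) in the scoop's frame.
- chip_1: Brown faceted rock chip, about 19 mm across and 17 mm tall, 14 g, lying in the scoop's pan at the start. Origin: centre of its flat side.
- chip_2: Brown faceted rock chip, about 19 mm across and 17 mm tall, 14 g, lying in the scoop's pan at the start. Origin: centre of its flat side.
- chip_3: Brown faceted rock chip, about 19 mm across and 17 mm tall, 14 g, lying in the scoop's pan at the start. Origin: centre of its flat side.
- chip_4: Brown faceted rock chip, about 19 mm across and 17 mm tall, 14 g, lying in the scoop's pan at the start. Origin: centre of its flat side.
- beaker: Bystander: empty glass beaker, 60 mm wide, 70 mm tall. Origin: centre of its underside.
- vial_rack: Bystander: wooden rack with small capped vials, 48 x 112 x 65 mm. Origin: centre of its underside.
- specimen_cup: Bystander: clear cup with red screw lid, 69 mm wide, 72 mm tall. Origin: centre of its underside.
There are look-alikes about, which are no part of the job. Leave any pink or turquoise look-alike of the tin alone.

How it is judged:
By the outcome, as a careful person would: the job done as asked, in the order asked, and still so for the second after the job is handed in, while the arm keeps its last pose, push and grip.
It also fails if it takes over 69 s, if anything falls off the work surface, if the arm or the gripper's body presses on something with over 40 N, if the wrist force passes 120 N, or if a joint passes its speed limit or range.

## Working session

There is one attempt and no reset: what is moved stays moved. The work goes in short steps, each a Python script; the robot and the scene stay as the last script left them, time stands still between calls to the robot, and variables do not carry over. Pictures are saved under pics/ and viewed, and the job is handed in when it is done.

```bash
ls; mkdir -p pics; python3 - <<'E'
from cell import bot
import cv2,numpy as np
for n in ("scene","top"):
    im=bot.camera(n); cv2.imwrite(f"pics/{n}0.png",im[:,:,::-1])
    c=bot.calibration(n); print(n,np.round(c["mtx"],1).tolist(),c["k1"],np.round(c["extrinsics"],4).tolist())
    for t in ("feeder","rod","rod_knob","tin","scoop","scoop_grip","chip_1","beaker","vial_rack","specimen_cup"):
        print(t,[(np.round(d["bbox"]).astype(int).tolist(),round(d["confidence"],2)) for d in bot.search_frame(n,t)][:5])
print(bot.read_clock(),bot.read_tool_rot(),bot.grip_depth)
E
```

```text
pics
scene [[494.8, 0.0, 317.8], [0.0, 494.8, 197.8], [0.0, 0.0, 1.0]] 0.003323753661758466 [[0.5873, -0.8092, 0.0188, -0.2829], [-0.5369, -0.4069, -0.739, 0.3931], [0.6056, 0.4239, -0.6734, 1.1714], [0.0, 0.0, 0.0, 1.0]]
feeder [([380, 190, 82, 109], 0.85)]
rod [([412, 207, 20, 41], 0.75)]
rod_knob [([417, 213, 14, 35], 0.57)]
tin [([383, 291, 30, 43], 0.97), ([388, 260, 28, 40], 0.93), ([344, 286, 29, 42], 0.56)]
scoop [([231, 173, 32, 42], 0.59)]
scoop_grip [([228, 173, 29, 46], 0.87)]
chip_1 [([417, 213, 14, 36], 0.74)]
beaker [([365, 196, 18, 11], 0.51)]
vial_rack [([379, 189, 83, 113], 0.33)]
specimen_cup [([284, 157, 20, 28], 0.7)]
top [[426.9, 0.0, 321.5], [0.0, 426.9, 205.5], [0.0, 0.0, 1.0]] -0.07055333943966824 [[0.029, -0.9991, 0.0307, -0.0038], [-0.9967, -0.0312, -0.0747, 0.5182], [0.0756, -0.0284, -0.9967, 1.3188], [0.0, 0.0, 0.0, 1.0]]
feeder [([398, 156, 56, 72], 0.64), ([282, 144, 31, 35], 0.38)]
rod [([426, 191, 10, 17], 0.61)]
rod_knob [([426, 195, 15, 11], 0.5)]
tin [([391, 258, 22, 28], 0.84), ([416, 243, 27, 27], 0.7), ([399, 211, 30, 24], 0.56), ([398, 160, 57, 64], 0.29)]
scoop [([242, 146, 23, 19], 0.29)]
scoop_grip [([199, 201, 57, 32], 0.71)]
chip_1 []
beaker [([344, 148, 15, 23], 0.66)]
vial_rack []
specimen_cup [([238, 144, 27, 22], 0.6)]
1.1 [ 0.55796077 -0.5579524  -0.43439432  0.43436215] 0.0187
```

View pictures.

View pics/scene0.png

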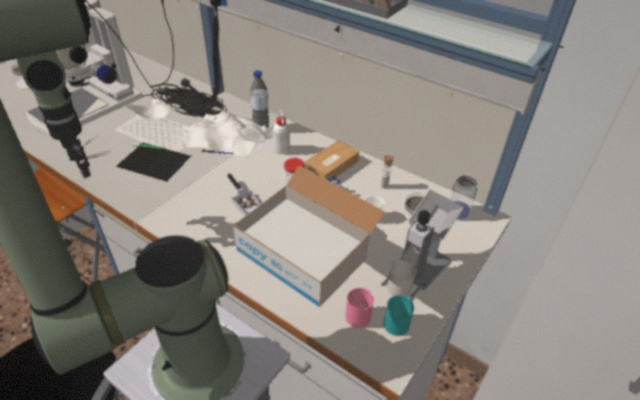

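View pics/top0.png

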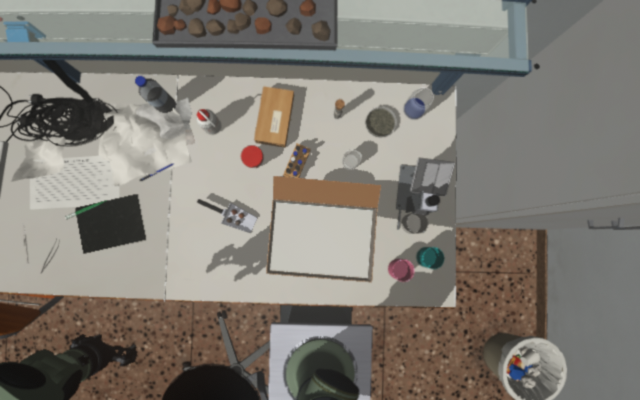

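```bash
python3 - <<'E'
import cv2
a=cv2.imread("pics/scene0.png"); b=cv2.imread("pics/top0.png")
cv2.imwrite("pics/s0a.png",cv2.resize(a[150:350,330:490],None,fx=3.7,fy=3,interpolation=cv2.INTER_CUBIC)) if 0 else cv2.imwrite("pics/s0a.png",cv2.resize(a[170:350,330:490],None,fx=3.3,fy=3.3,interpolation=cv2.INTER_CUBIC))
cv2.imwrite("pics/t0a.png",cv2.resize(b[140:300,360:480],None,fx=3.7,fy=3.7,interpolation=cv2.INTER_CUBIC))
cv2.imwrite("pics/t0b.png",cv2.resize(b[120:260,170:370],None,fx=4,fy=4,interpolation=cv2.INTER_CUBIC))
cv2.imwrite("pics/s0b.png",cv2.resize(a[110:260,180:400],None,fx=3.6,fy=3.6,interpolation=cv2.INTER_CUBIC)[:,:800])
E
```

```text
(no output)
```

View pics/s0a.png

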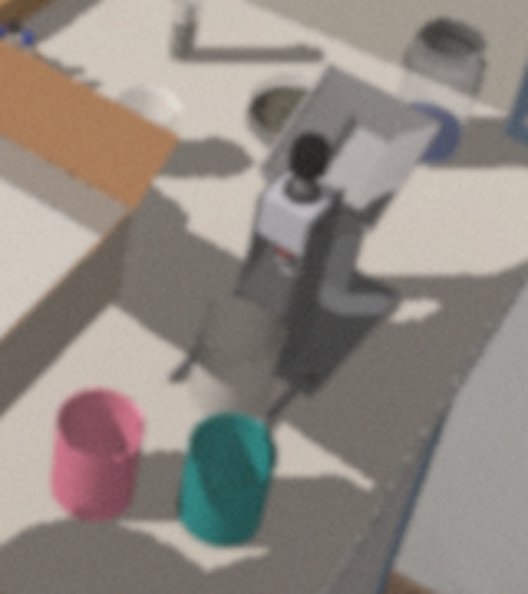

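View pics/t0a.png

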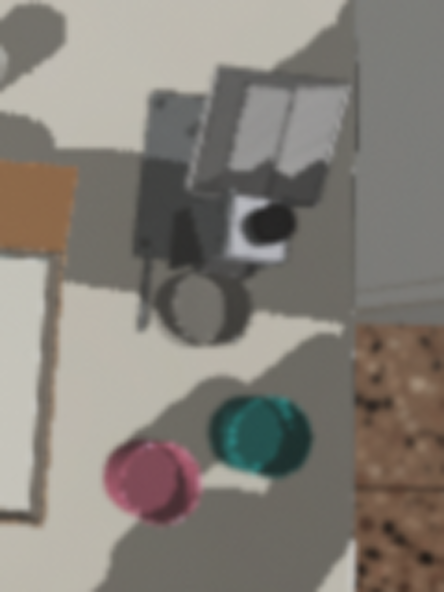

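View pics/t0b.png

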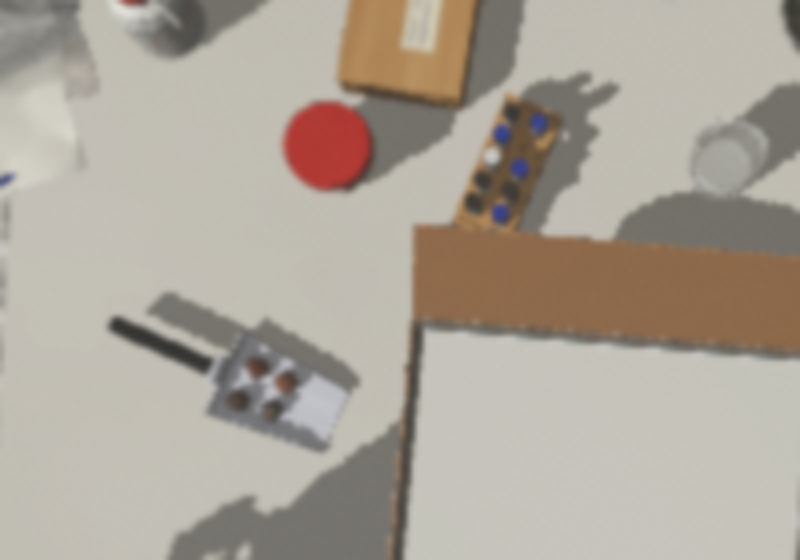

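View pics/s0b.png

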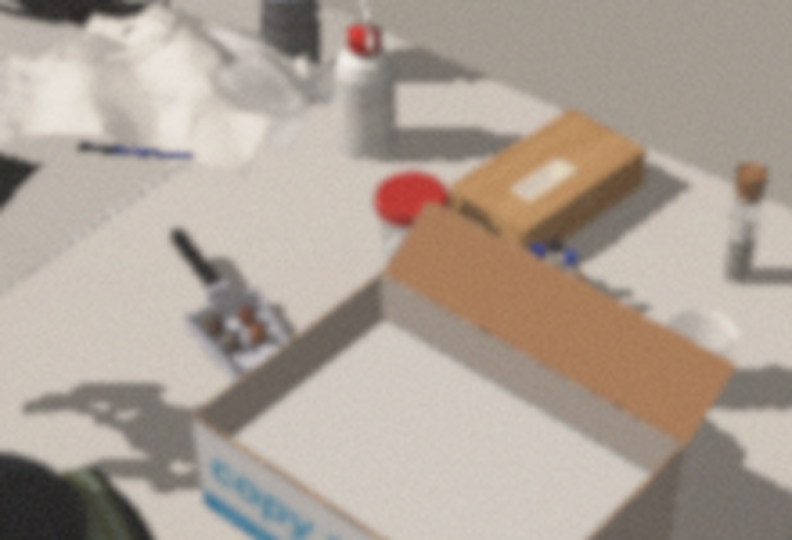

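```bash
cat > h.py <<'E'
from cell import bot
import cv2,numpy as np
from scipy.optimize import least_squares
from scipy.spatial.transform import Rotation as R
def proj(n,P):
    c=bot.calibration(n);E=np.array(c["extrinsics"]);K=np.array(c["mtx"])
    P=np.atleast_2d(P)@E[:3,:3].T+E[:3,3]; s=P[:,:2]/P[:,2:]; s=s*(1+c["k1"]*(s**2).sum(1,keepdims=True))
    return s*[K[0,0],K[1,1]]+K[:2,2]
def w(pose,p):  # pose x,y,yaw
    x,y,t=pose; p=np.atleast_2d(p); c,s=np.cos(t),np.sin(t)
    return np.c_[x+c*p[:,0]-s*p[:,1],y+s*p[:,0]+c*p[:,1],p[:,2]]
def fit(obs,x0):
    f=lambda q:np.concatenate([(proj(n,w(q,p))[0]-u) for n,p,u in obs])
    r=least_squares(f,x0,loss="soft_l1"); return r.x,r.fun.reshape(-1,2)
def snap(n,name,box=None,f=1,over=None):
    im=bot.camera(n)[:,:,::-1].copy()
    if box: 
        l,t,r,b=box; im=cv2.resize(im[t:b,l:r],None,fx=f,fy=f,interpolation=cv2.INTER_CUBIC)
    else: l=t=0
    if over is not None:
        for u,v in over: cv2.circle(im,(int((u-l+.5)*f),int((v-t+.5)*f)),2,(0,255,0),-1)
    cv2.imwrite(f"pics/{name}.png",im)
E
cat > fit1.py <<'E'
from h import *
T=lambda u,v:np.array([360+u/3.7,140+v/3.7])
S=lambda u,v:np.array([330+u/3.3,170+v/3.3])
F=[("top",(-.048,0,.233),T(270,224)),("scene",(-.048,0,.233),S(310,156)),
("top",(.06,.05,.221),T(218,67)),("top",(.06,-.05,.221),T(350,85)),("top",(-.02,.05,.171),T(190,190)),("top",(-.02,-.05,.171),T(320,205)),
("scene",(.06,.05,.221),S(333,67)),("scene",(.06,-.05,.221),S(437,125)),("scene",(-.02,.05,.171),S(265,172)),("scene",(-.02,-.05,.171),S(375,222))]
f,r=fit(F,[.5,-.25,0]); print("feeder",np.round(f,4)); print(np.round(r,1).tolist())
B=lambda u,v:np.array([170+u/4,120+v/4]); S2=lambda u,v:np.array([180+u/3.6,110+v/3.6])
G=[("top",(-.138,0,.030),B(112,322)),("top",(-.05,0,.03),B(212,367)),("top",(.05,.027,.018),B(355,381)),("top",(.05,-.027,.018),B(328,450)),("top",(-.045,.036,.018),B(243,332)),("top",(-.045,-.036,.018),B(208,412)),("scene",(-.138,0,.030),S2(178,235))]
s,r=fit(G,[.45,.2,-1.8]); print("scoop",np.round(s,4)); print(np.round(r,1).tolist())
np.save("f.npy",f);np.save("s.npy",s)
fp=np.array([p for _,p,_ in F]+[(x,y,0) for x in(-.072,.072) for y in (-.055,.055)]+[(-.048+a,b,.195) for a in(-.022,.022) for b in(-.02,.02)])
sp=np.array([p for _,p,_ in G]+[(.05,0,.0025),(-.094,0,.038)])
# grid in front
snap("top","fo_t",(360,140,480,300),3.7,proj("top",w(f,fp)))
snap("scene","fo_s",(330,170,490,350),3.3,proj("scene",w(f,fp)))
snap("top","so_t",(170,120,370,260),4,proj("top",w(s,sp)))
snap("scene","so_s",(180,110,400,260),3.6,proj("scene",w(s,sp)))
E
python3 fit1.py
```

```text
feeder [ 0.5757 -0.2872 -0.0915]
[[1.3, -1.2], [-0.0, 1.9], [-0.1, 0.0], [0.1, -0.2], [0.1, -2.1], [-0.4, -1.8], [-1.9, 1.8], [0.4, 1.8], [-0.8, -0.8], [-0.8, 3.0]]
scoop [ 0.4715  0.2655 -1.9344]
[[0.4, 0.1], [1.4, -0.3], [-0.8, 0.8], [-0.9, -0.5], [0.4, -1.3], [-0.0, -0.1], [-1.2, 1.5]]
```

View pics/fo_t.png

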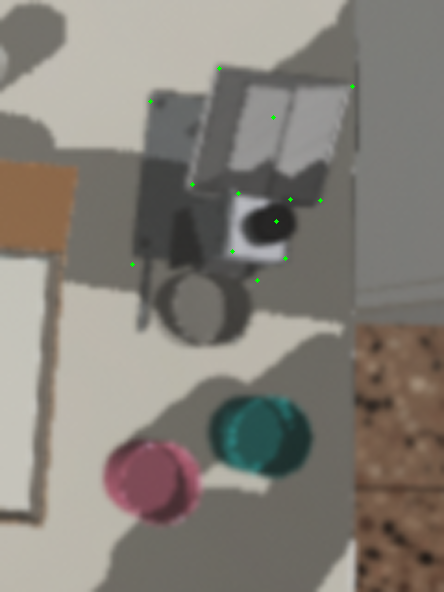

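View pics/fo_s.png

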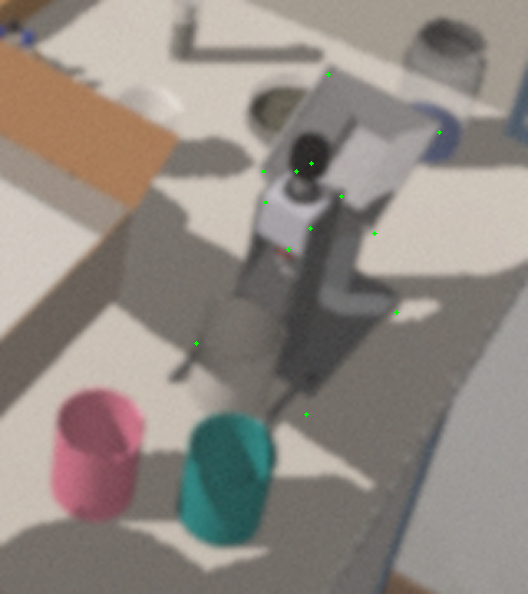

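View pics/so_t.png

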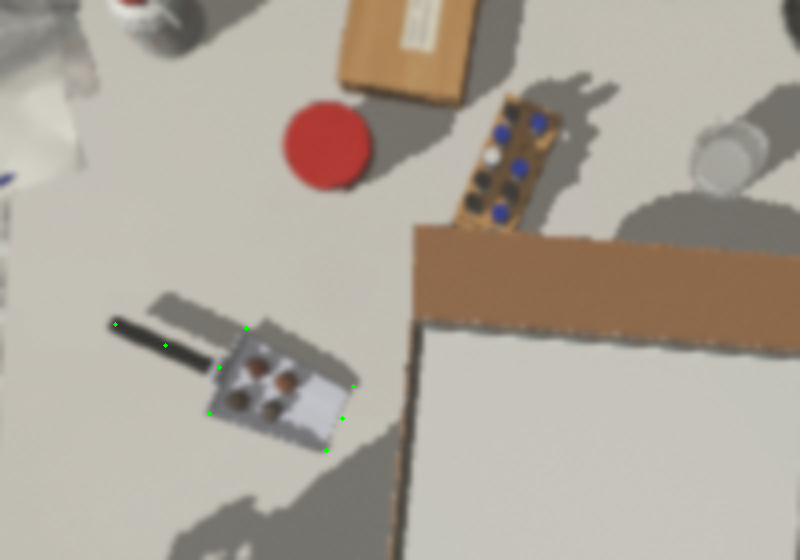

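View pics/so_s.png

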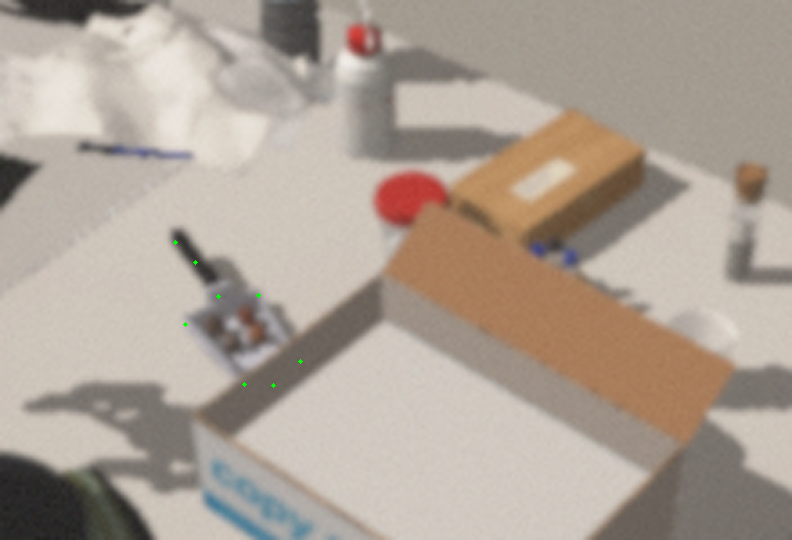

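```bash
cat >> h.py <<'E'
def at(n,u,z):
    r=least_squares(lambda q:proj(n,[q[0],q[1],z])[0]-u,[.5,0]); return r.x
E
python3 - <<'E'
from h import *
# knob blob by darkness
for n,(l,t,r,b),z in (("top",(420,190,445,212),.233),("scene",(414,205,434,228),.233)):
    im=bot.camera(n).astype(int); g=im[t:b,l:r].sum(2); m=g<150
    k,lab,st,ce=cv2.connectedComponentsWithStats(m.astype(np.uint8)); i=1+np.argmax(st[1:,4])
    print(n,st[i],ce[i]+[l,t],at(n,ce[i]+[l,t],z))
f=np.load("f.npy");print("fit knob",w(f,(-.048,0,.233)),w(f,(.02,0,.205)))
s=np.load("s.npy");print("grip",w(s,(-.094,0,.03)), w(s,(.05,0,0)))
im=bot.camera("top").astype(int)
l,t,r,b=190,190,225,222;m=im[t:b,l:r].sum(2)<190
k,lab,st,ce=cv2.connectedComponentsWithStats(m.astype(np.uint8)); i=1+np.argmax(st[1:,4]);print(st[i],ce[i]+[l,t],at("top",ce[i]+[l,t],.032))
ys,xs=np.where(lab==i); d=cv2.fitLine(np.c_[xs,ys].astype(np.float32),cv2.DIST_L2,0,.01,.01).ravel()
p=ce[i]+[l,t]; a=at("top",p-d[:2]*10,.032);c=at("top",p+d[:2]*10,.032); print("yaw",np.arctan2(*(c-a)[::-1]))
l,t,r,b=222,165,245,195;im=bot.camera("scene").astype(int);m=im[t:b,l:r].sum(2)<190
k,lab,st,ce=cv2.connectedComponentsWithStats(m.astype(np.uint8)); i=1+np.argmax(st[1:,4]);print(st[i],ce[i]+[l,t],at("scene",ce[i]+[l,t],.030))
# box corners
for u in ((274,178),(379,183),(377,206),(273,200),(271,272),(372,279)): print(u,at("top",u,.12))
for u in ((289,147),(305,150),(283,178),(298,180)): print("rack",at("top",u,.065))
E
```

```text
top [ 8  5 11 10 87] [433.16091954 199.88505747] [ 0.5261978  -0.27989048]
scene [ 5  7 10 12 90] [423.45555556 217.3       ] [ 0.53305492 -0.27892116]
fit knob [[ 0.52787053 -0.28286081  0.233     ]] [[ 0.59558632 -0.28907141  0.205     ]]
grip [[0.50497442 0.35334844 0.03      ]] [[0.45376527 0.21876158 0.        ]]
[ 9 10 23 12 52] [209.96153846 205.75      ] [0.50550156 0.35722685]
yaw -1.9599283699780616
[ 7 11 10 12 21] [234.0952381  181.71428571] [0.51395276 0.36200406]
(274, 178) [0.58618668 0.15489662]
(379, 183) [ 0.58166897 -0.15178621]
(377, 206) [ 0.51400609 -0.14715953]
(273, 200) [0.52197042 0.15535561]
(271, 272) [0.31510113 0.15356538]
(372, 279) [ 0.30274069 -0.13705378]
rack [0.69072771 0.11753068]
rack [0.68309729 0.06836364]
rack [0.59461649 0.13230704]
rack [0.58997914 0.08661088]
```

```bash
cat >> h.py <<'E'
GD=bot.grip_depth
SC=(0.5055,0.3565,-1.945)   # handle grip xy, yaw
def quat(M):
    q=R.from_matrix(M).as_quat(); return [q[3],q[0],q[1],q[2]]
def tool(psi,th,sg):
    B=R.from_euler("z",psi).as_matrix()@R.from_euler("y",th).as_matrix()
    j=sg*B@[0,1,0]; a=-B@[0,0,1]; return np.c_[j,a,np.cross(j,a)]
def scoop_tcp(ref,pt,psi,phi,th0,sg):
    "tool pose so that scoop point ref (scoop frame) is at pt"
    Rs=R.from_euler("z",psi).as_matrix()@R.from_euler("y",phi).as_matrix()
    g=np.array(pt)+Rs@(np.array([-.094,0,.03])-ref)
    T=tool(psi,phi+th0,sg); return g+T[:,1]*GD, quat(T)
GR=np.array([-.094,0,.03]); LIP=np.array([.05,0,.0025])
E
python3 - <<'E'
from h import *
d=np.deg2rad
psi1=-.0915-np.pi/2
lip=np.array([.5955,-.289,0])+R.from_euler("z",-.0915).as_matrix()@[0,.03,0]+[0,0,.225]
for th0 in (-30,-20,-10,0):
  for sg in(1,-1):
    out=[]
    for nm,a in (("g",(GR,(SC[0],SC[1],.03),SC[2],0)),("hi",(GR,(SC[0],SC[1],.33),SC[2],0)),("p0",(LIP,lip+[0,0,.06],psi1,0)),("p20",(LIP,lip,psi1,d(20))),("p45",(LIP,lip,psi1,d(45)))):
        p,q=scoop_tcp(*a,d(th0),sg); s=bot.solve_ik(p,q); out.append(None if s is None else np.round(s,2).tolist())
    print(th0,sg,out)
f=(.0285)
for a in range(0,180,30):
  for sg in (0,np.pi):
    print("knob",a,bot.solve_ik([.528,-.28,.216],quat(tool(d(a)+sg,0,1))) is not None)
E
```

```text
-30 1 [[0.63, 1.01, 0.4, 1.41, -0.27, 2.64], [0.63, 0.91, 0.95, 2.07, -0.27, 2.64], [-0.06, 0.46, 0.12, 1.25, -0.52, 1.61], [-0.25, 0.42, 0.13, 1.25, -0.17, 1.41], [-0.52, 0.52, 0.38, 1.54, 0.24, 1.13]]
-30 -1 [[0.63, 1.01, 0.4, 1.41, -0.27, -0.5], [0.63, 0.91, 0.95, 2.07, -0.27, -0.5], [-0.06, 0.46, 0.12, 1.25, -0.52, -1.53], [-0.25, 0.42, 0.13, 1.25, -0.17, -1.73], [-0.52, 0.52, 0.38, 1.54, 0.24, -2.01]]
-20 1 [[0.59, 0.86, 0.16, 1.16, -0.2, 2.57], [0.59, 0.72, 0.65, 1.8, -0.2, 2.57], [-0.14, 0.43, 0.13, 1.26, -0.35, 1.52], [-0.33, 0.44, 0.16, 1.3, 0.0, 1.33], [-0.59, 0.59, 0.45, 1.65, 0.38, 1.03]]
-20 -1 [[0.59, 0.86, 0.16, 1.16, -0.2, -0.58], [0.59, 0.72, 0.65, 1.8, -0.2, -0.58], [-0.14, 0.43, 0.13, 1.26, -0.35, -1.62], [-0.33, 0.44, 0.16, 1.3, 0.0, -1.81], [-0.59, 0.59, 0.45, 1.65, 0.38, -2.11]]
-10 1 [[0.55, 0.74, -0.05, 0.93, -0.11, 2.5], [0.55, 0.56, 0.42, 1.57, -0.11, 2.5], [-0.22, 0.42, 0.16, 1.28, -0.17, 1.44], [-0.42, 0.47, 0.2, 1.36, 0.17, 1.24], [-0.65, 0.67, 0.51, 1.77, 0.51, 0.92]]
-10 -1 [[0.55, 0.74, -0.05, 0.93, -0.11, -0.64], [0.55, 0.56, 0.42, 1.57, -0.11, -0.64], [-0.22, 0.42, 0.16, 1.28, -0.17, -1.7], [-0.42, 0.47, 0.2, 1.36, 0.17, -1.9], [-0.65, 0.67, 0.51, 1.77, 0.51, -2.22]]
0 1 [[0.49, 0.63, -0.24, 0.7, 0.0, 2.44], [0.49, 0.42, 0.21, 1.36, 0.0, 2.44], [-0.31, 0.43, 0.18, 1.32, 0.0, 1.36], [-0.49, 0.52, 0.25, 1.44, 0.32, 1.15], [-0.7, 0.77, 0.58, 1.9, 0.62, 0.8]]
0 -1 [[0.49, 0.63, -0.24, 0.7, 0.0, -0.7], [0.49, 0.42, 0.21, 1.36, 0.0, -0.7], [-0.31, 0.43, 0.18, 1.32, 0.0, -1.78], [-0.49, 0.52, 0.25, 1.44, 0.32, -2.0], [-0.7, 0.77, 0.58, 1.9, 0.62, -2.35]]
knob 0 True
knob 0 True
knob 30 True
knob 30 True
knob 60 True
knob 60 True
knob 90 True
knob 90 True
knob 120 True
knob 120 True
knob 150 True
knob 150 True
```

```bash
python3 - <<'E'
from h import *
p,q=scoop_tcp(GR,(SC[0],SC[1],.11),SC[2],0,np.deg2rad(-20),1)
bot.move_pose(p,q)
print(bot.read_clock(),bot.read_position()-p)
snap("top","g1t",(170,120,370,260),4,proj("top",[[SC[0],SC[1],.038]]))
snap("scene","g1s",(180,110,400,260),3.6,proj("scene",[[SC[0],SC[1],.038],p]))
E
```

```text
3.075 [-0.00051299  0.00087727  0.00047564]
```

View pics/g1t.png

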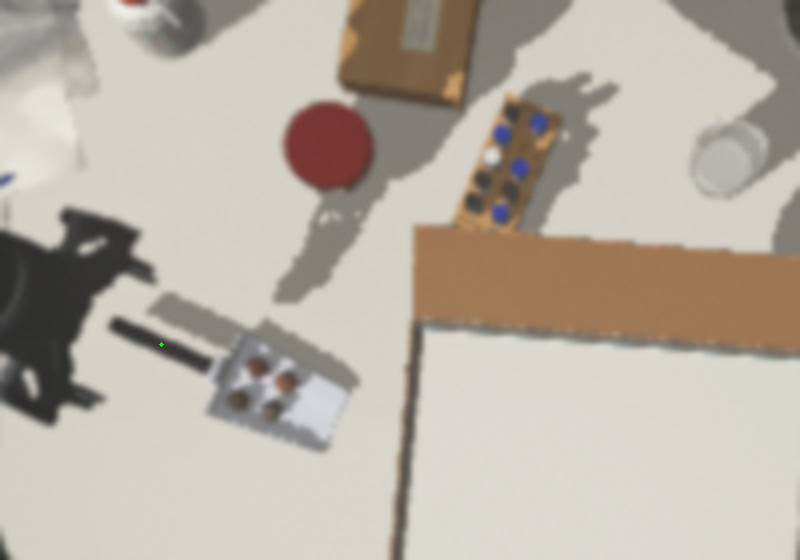

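View pics/g1s.png

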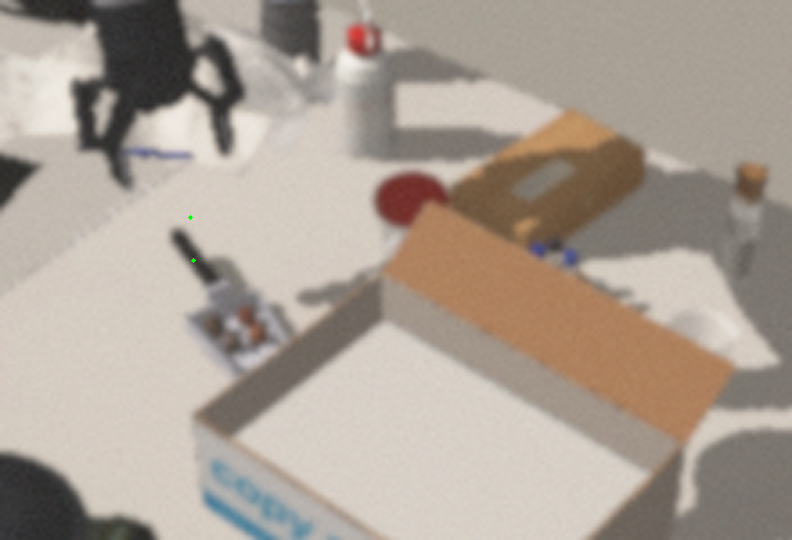

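```bash
python3 - <<'E'
from h import *
p,q=scoop_tcp(GR,(SC[0],SC[1],.11),SC[2],0,np.deg2rad(-20),1)
T=tool(SC[2],np.deg2rad(-20),1); m=bot.read_position()-.013*T[:,1]
for n,o,f in(("top",(170,120),4),("scene",(180,110),3.6)):
    print(n,[((u-o+.5)*f).round(0).tolist() for u in proj(n,[m,m+.0425*T[:,0],m-.0425*T[:,0]])])
E
```

```text
top [[141.0, 339.0], [165.0, 286.0], [117.0, 393.0]]
scene [[186.0, 203.0], [230.0, 187.0], [141.0, 219.0]]
```

```bash
python3 - <<'E'
from h import *
T=tool(SC[2],np.deg2rad(-20),1)
for b in (.013,.025,.04):
  m=bot.read_position()-b*T[:,1]
  for n,o,f in(("top",(170,120),4),("scene",(180,110),3.6)):
    print(b,n,[((u-o+.5)*f).round(0).tolist() for u in proj(n,[m,m+.0425*T[:,0],m-.0425*T[:,0]])])
p,q=scoop_tcp(GR,(SC[0],SC[1],.058),SC[2],0,np.deg2rad(-20),1)
bot.move_linear(p,.15)
m=bot.read_position()-.013*T[:,1]
snap("top","g2t",(180,150,280,250),6,proj("top",[m,m+.0425*T[:,0],m-.0425*T[:,0]]))
snap("scene","g2s",(180,130,300,230),6,proj("scene",[m,m+.0425*T[:,0],m-.0425*T[:,0]]))
E
```

```text
0.013 top [[141.0, 339.0], [165.0, 286.0], [117.0, 393.0]]
0.013 scene [[186.0, 203.0], [230.0, 187.0], [141.0, 219.0]]
0.025 top [[132.0, 336.0], [156.0, 282.0], [108.0, 390.0]]
0.025 scene [[183.0, 190.0], [227.0, 175.0], [137.0, 206.0]]
0.04 top [[121.0, 332.0], [145.0, 277.0], [96.0, 386.0]]
0.04 scene [[178.0, 174.0], [223.0, 159.0], [133.0, 190.0]]
```

View pics/g2t.png

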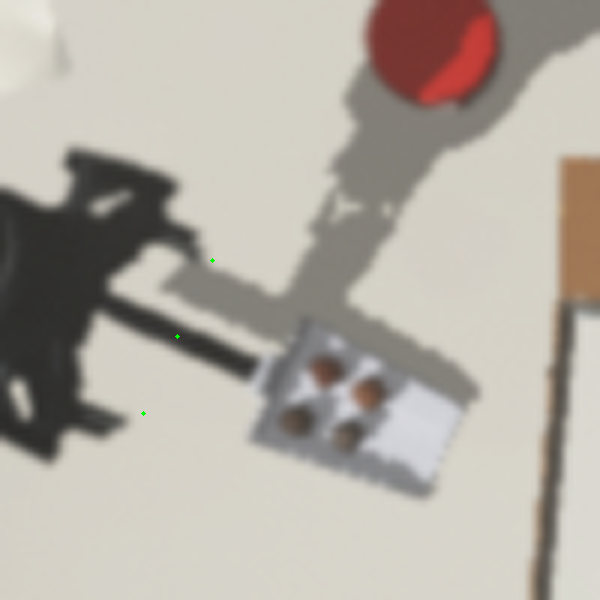

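View pics/g2s.png

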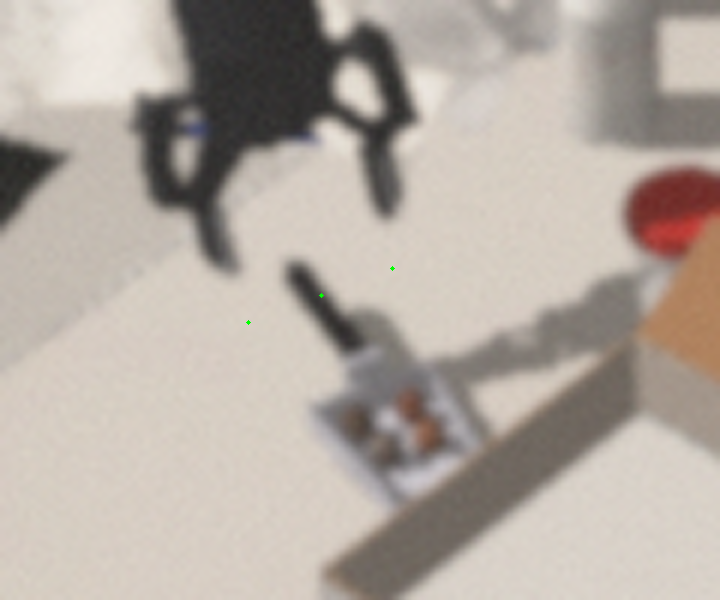

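```bash
python3 - <<'E'
from h import *
T=tool(SC[2],np.deg2rad(-20),1)
p,q=scoop_tcp(GR,(SC[0],SC[1],.030),SC[2],0,np.deg2rad(-20),1)
print(bot.move_linear(p,.1,until_force=6), bot.read_position(),p)
m=bot.read_position()-.013*T[:,1]
snap("top","g3t",(180,150,280,250),6,proj("top",[m,m+.0425*T[:,0],m-.0425*T[:,0]]))
snap("scene","g3s",(180,130,300,230),6,proj("scene",[m,m+.0425*T[:,0],m-.0425*T[:,0]]))
E
```

```text
False [0.50275999 0.35021178 0.01201709] [0.50316214 0.35054682 0.01242775]
```

View pics/g3t.png

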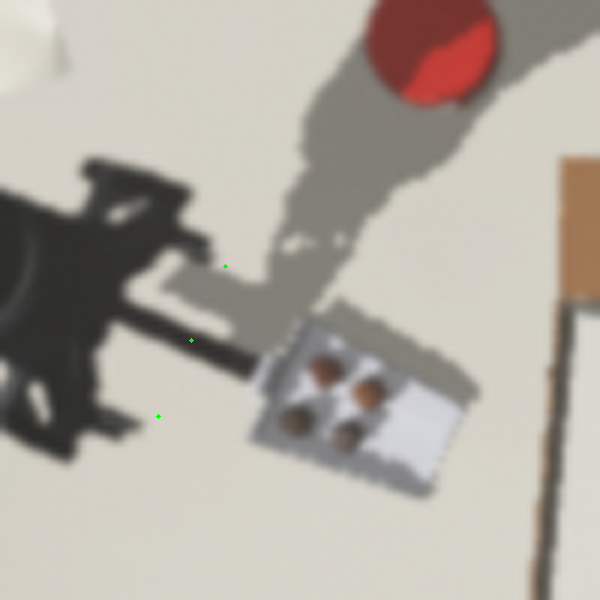

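View pics/g3s.png

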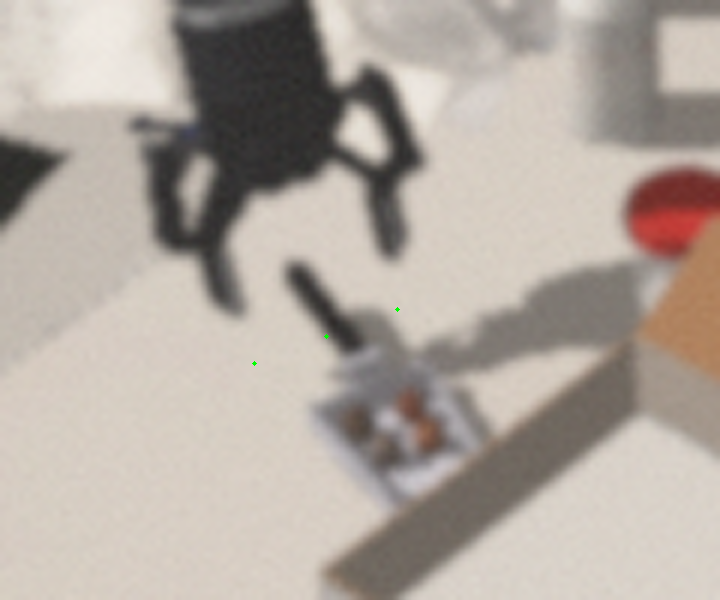

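```bash
python3 - <<'E'
from h import *
bot.set_gripper(0.0,80)
print(bot.read_gripper_width(),bot.read_ft_force(),bot.read_clock(),bot.read_position())
snap("top","g4t",(180,150,280,250),6)
snap("scene","g4s",(180,130,300,230),6)
E
```

```text
0.10939842704039883 [ 0.58784638 -0.51483092  1.51754534] 5.025 [0.50334069 0.35056523 0.01262054]
```

View pics/g4t.png

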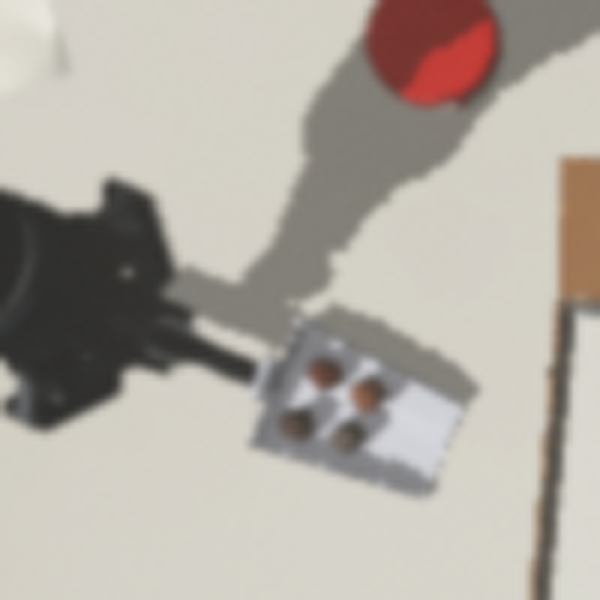

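View pics/g4s.png

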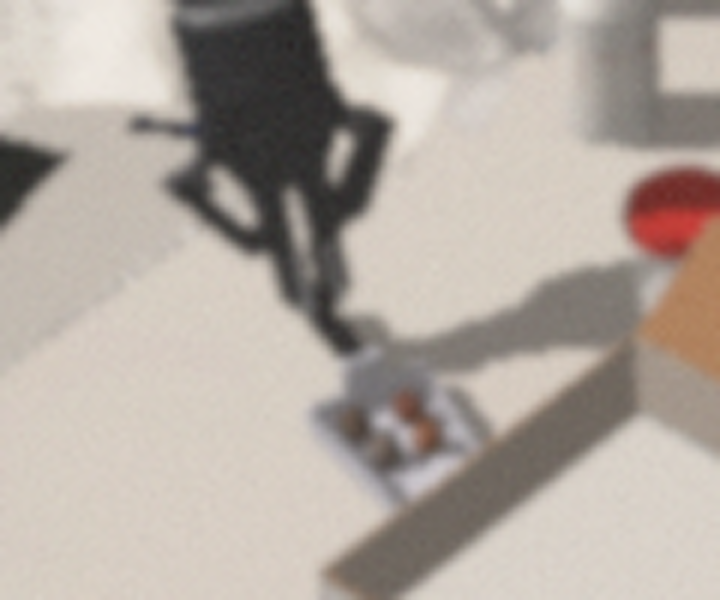

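```bash
python3 - <<'E'
from h import *
p=bot.read_position()
bot.move_linear(p+[0,0,.06],.06)
print(bot.read_gripper_width(),bot.read_ft_force(),bot.read_moment(),bot.read_clock())
snap("top","g5t",(180,150,280,250),6)
snap("scene","g5s",(180,130,300,230),6)
E
```

```text
0.10914271830277997 [-0.14477607  0.72605519 -1.96572882] [ 0.59197977 -0.25762252 -0.09177826] 6.275
```

View pics/g5t.png

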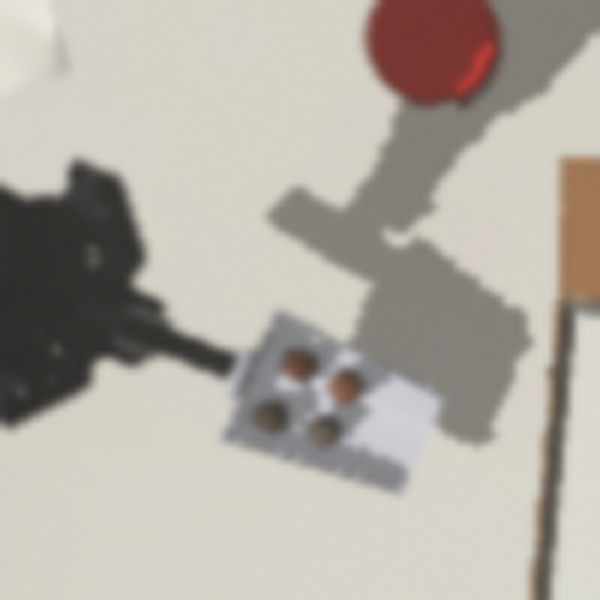

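View pics/g5s.png

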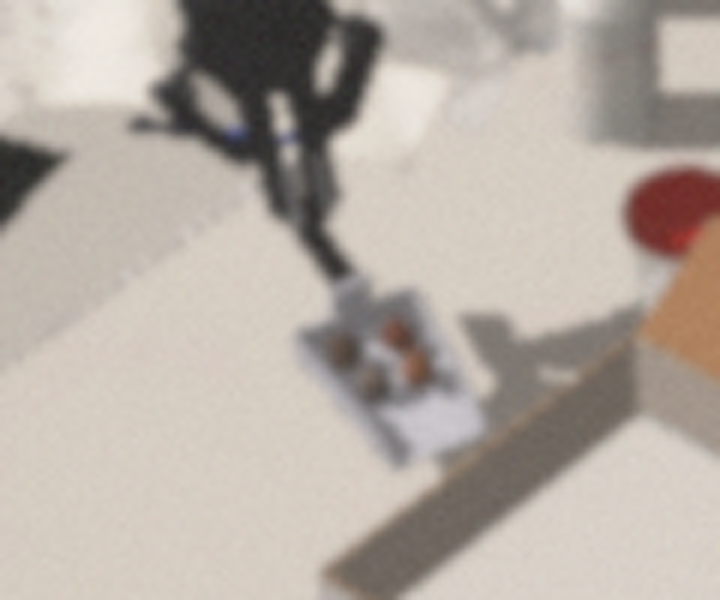

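```bash
cat >> h.py <<'E'
D=np.deg2rad; TH0=D(-20); PSI1=-.0915-np.pi/2
def cpt(x,y,z): return w((.5755,-.2850,-.0915),(x,y,z))[0]
E
python3 - <<'E'
from h import *
p,q=scoop_tcp(GR,(SC[0],SC[1],.32),SC[2],0,TH0,1)
bot.move_linear(p,.25,rotation=q)
p,q=scoop_tcp(LIP,cpt(.02,.06,.29),PSI1,0,TH0,1)
bot.move_linear(p,.25,rotation=q)
print(bot.read_position()-p,bot.read_clock())
L=[scoop_tcp(LIP,cpt(.02,.06,.29),PSI1,0,TH0,1)]
e=cpt(.02,.06,.29); Rs=R.from_euler("z",PSI1).as_matrix()
pts=[e+Rs@(np.array(a)-LIP) for a in ([.05,.027,.018],[.05,-.027,.018],[-.045,.036,.018],[-.045,-.036,.018])]
snap("top","p1t",(340,110,480,260),4,proj("top",pts))
snap("scene","p1s",(330,130,490,310),3.3,proj("scene",pts))
E
```

```text
[-1.69203283e-04  8.93196510e-04 -9.50627358e-05] 9.4083
```

View pics/p1t.png

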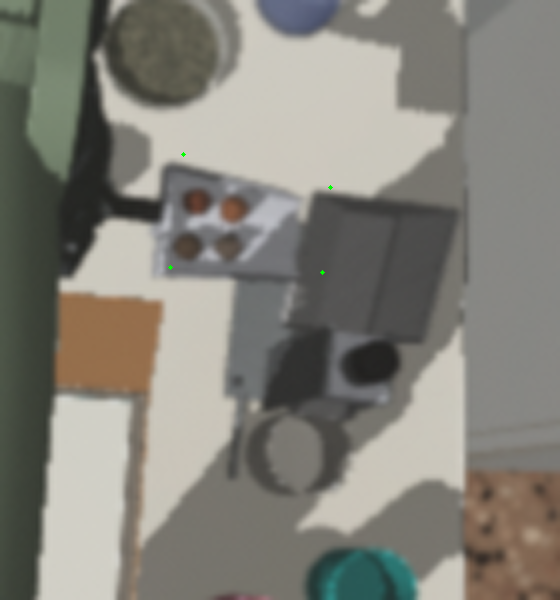

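View pics/p1s.png

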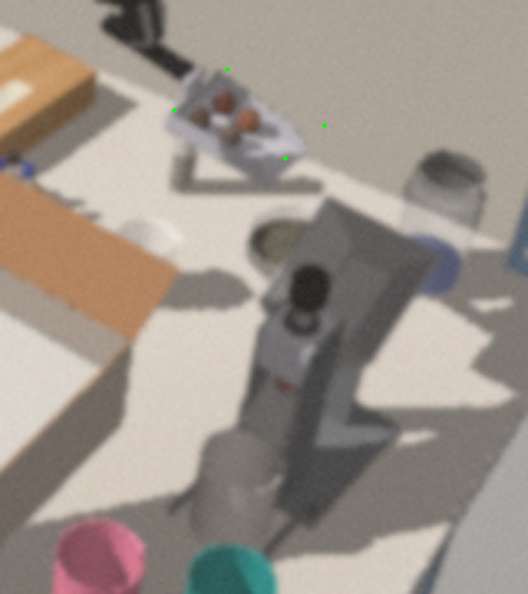

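```bash
python3 - <<'E'
from h import *
snap("top","p2t",(360,140,430,190),9)
snap("scene","p2s",(350,125,440,195),8)
E
```

```text
(no output)
```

View pics/p2t.png

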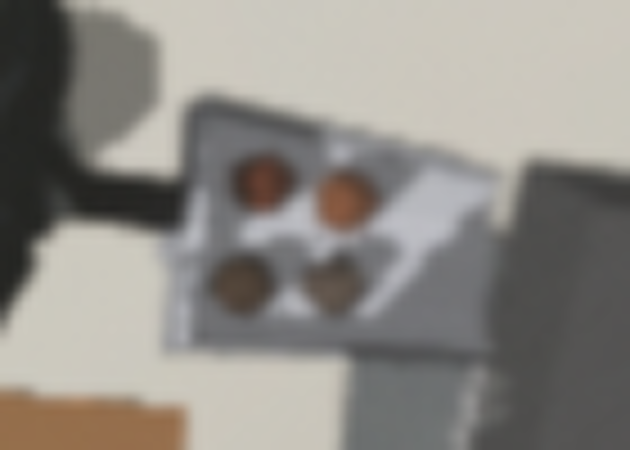

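View pics/p2s.png

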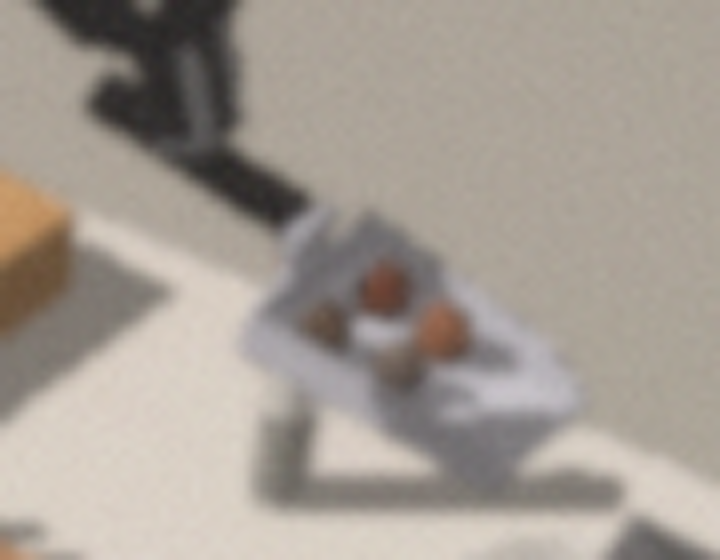

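```bash
cat > fit2.py <<'E'
from h import *
T9=lambda u,v:np.array([360+u/9-.5,140+v/9-.5]); S8=lambda u,v:np.array([350+u/8-.5,125+v/8-.5])
O=[("top",(-.045,.036,.018),T9(197,97)),("top",(.05,.027,.018),T9(497,176)),("top",(.05,-.027,.018),T9(490,352)),("top",(-.045,-.036,.018),T9(190,348)),
("scene",(-.045,.036,.018),S8(375,212)),("scene",(.05,.027,.01),S8(582,395)),("scene",(.05,-.027,.0),S8(482,485)),("scene",(-.045,-.036,.015),S8(248,330)),("scene",(-.05,0,.03),S8(300,205))]
g0=bot.read_position(); q=bot.read_tool_rot(); Tm=R.from_quat([q[1],q[2],q[3],q[0]]).as_matrix(); g0=g0-Tm[:,1]*GD
def f(v):
    dx,dy,dz,ph,ps=v[:5]; Rs=R.from_euler("z",PSI1+ps).as_matrix()@R.from_euler("y",ph).as_matrix()
    out=[]
    for n,p,u in O:
        P=g0+Rs@(np.array(p)-[-.094+dx,dy,.03+dz]); d=proj(n,P)[0]-u
        if n=="scene": d=d-[0,1.5]
        out.append(d)
    return np.concatenate(out+[np.array(v)[[0,1,2,3,4]]/[.02,.003,.006,.3,.05]])
r=least_squares(f,[0]*5,loss="soft_l1"); print(np.round(r.x,4),np.rad2deg(r.x[3])); print(np.round(r.fun[:-5].reshape(-1,2),1).tolist())
E
python3 fit2.py
```

```text
[ 3.400e-03  3.200e-03 -1.000e-04  1.665e-01  1.570e-02] 9.537252194583182
[[0.4, -0.9], [1.8, -0.9], [0.8, 0.3], [-1.4, -0.7], [-1.1, -0.5], [-0.0, 0.1], [0.0, 1.8], [-1.2, -1.7], [0.2, 2.3]]
```

```bash
cat >> h.py <<'E'
GR=np.array([-.091,.003,.03]); TH0=D(-29.5)
def scoop_tcp(ref,pt,psi,phi,th0=None,sg=1):
    Rs=R.from_euler("z",psi).as_matrix()@R.from_euler("y",phi).as_matrix()
    T=tool(psi,phi+TH0,sg); g=np.array(pt)+Rs@(GR-ref); return g+T[:,1]*GD, quat(T)
E
python3 - <<'E'
from h import *
bot.set_gripper(0.0,120)
p,q=scoop_tcp(LIP,cpt(.02,.028,.235),PSI1,D(9.5)); bot.move_linear(p,.12,rotation=q)
snap("top","q1t",(360,130,480,230),6)
snap("scene","q1s",(350,130,480,230),6)
print(bot.read_clock(),bot.read_ft_force())
E
```

```text
10.5333 [ 0.79748464 -0.07081703 -1.33581178]
```

View pics/q1t.png

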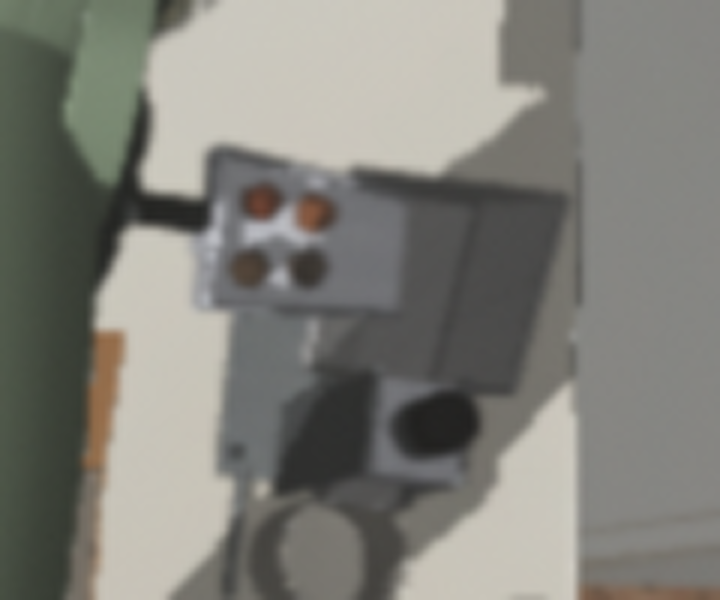

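View pics/q1s.png

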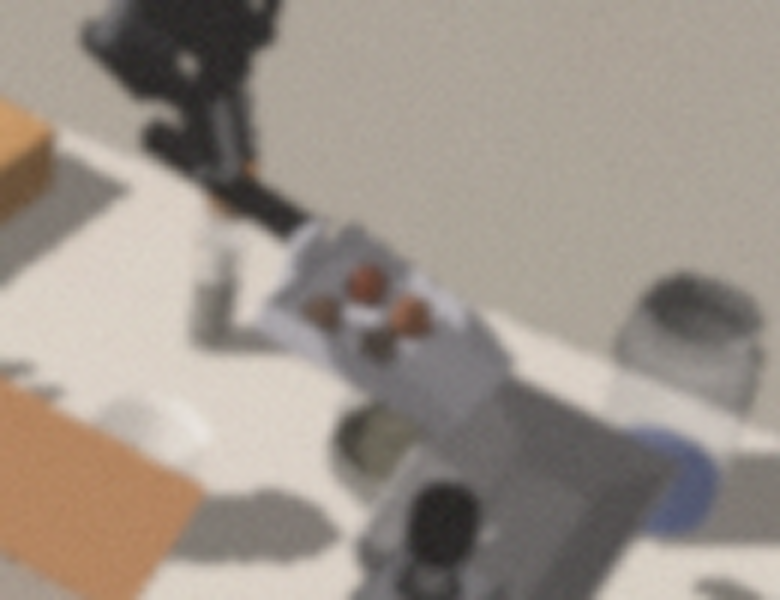

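```bash
python3 - <<'E'
from h import *
for a,s in ((24,.10),(40,.10)):
    p,q=scoop_tcp(LIP,cpt(.013,.028,.232),PSI1,D(a)); bot.move_linear(p,s,rotation=q)
bot.wait(.5)
snap("top","q2t",(360,130,480,230),6)
snap("scene","q2s",(350,130,480,230),6)
print(bot.read_clock(),bot.read_ft_force())
E
```

```text
12.1167 [ 0.40366379  0.55456935 -1.46495972]
```

View pics/q2t.png

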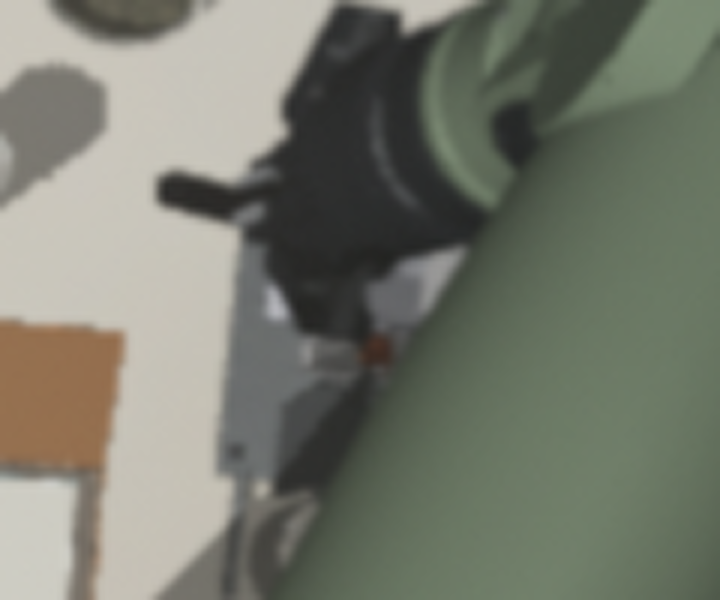

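View pics/q2s.png

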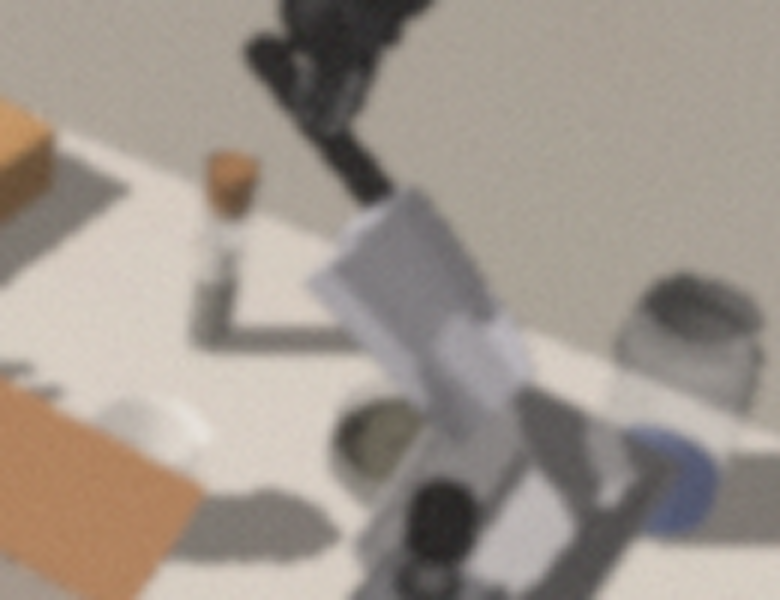

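```bash
python3 - <<'E'
from h import *
p,q=scoop_tcp(LIP,cpt(.013,.06,.29),PSI1,D(20)); bot.move_linear(p,.2,rotation=q)
p,q=scoop_tcp(LIP,cpt(.013,.12,.30),PSI1,D(0)); bot.move_linear(p,.25,rotation=q)
snap("top","r1t",(360,130,480,230),6)
snap("scene","r1s",(350,130,480,230),6)
print(bot.read_clock(),bot.read_ft_force())
E
```

```text
13.2167 [ 0.68775448 -0.42323051 -1.18357401]
```

View pics/r1t.png

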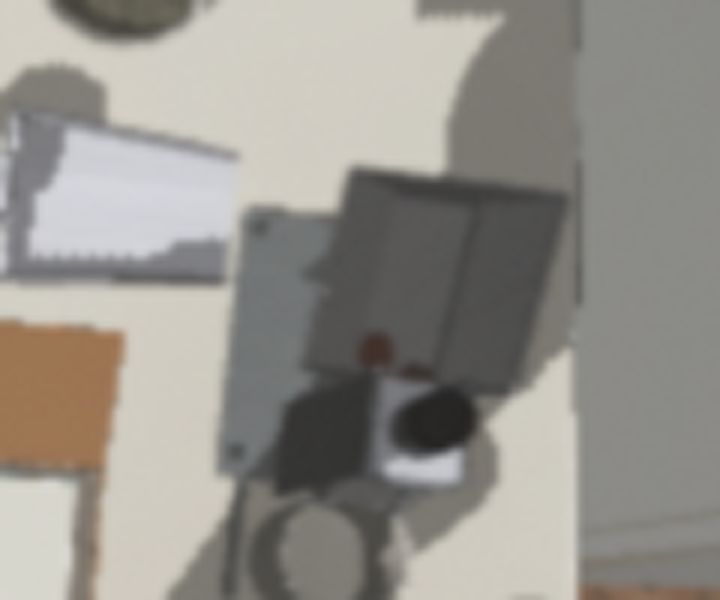

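View pics/r1s.png

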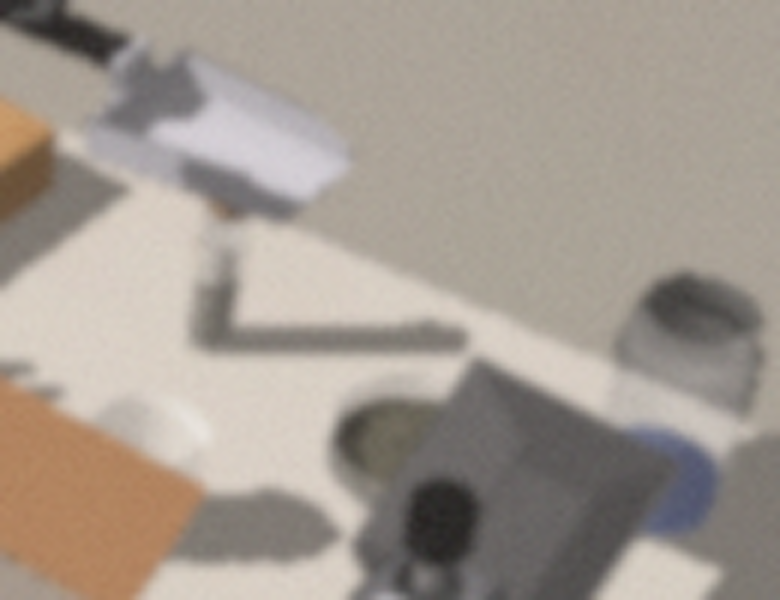

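```bash
python3 - <<'E'
from h import *
H=np.array([-.094,0,.03])
p,q=scoop_tcp(H,(SC[0],SC[1],.30),SC[2],0); bot.move_linear(p,.3,rotation=q)
p,q=scoop_tcp(H,(SC[0],SC[1],.045),SC[2],0); bot.move_linear(p,.2,rotation=q)
print(bot.read_clock(),bot.read_ft_force())
p,q=scoop_tcp(H,(SC[0],SC[1],.022),SC[2],0); print(bot.move_linear(p,.03,until_force=4), bot.read_position()-p,bot.read_ft_force(),bot.read_clock())
snap("top","d1t",(180,150,280,250),6)
snap("scene","d1s",(180,130,300,230),6)
E
```

```text
16.1167 [ 0.67212834  0.51381319 -1.83149595]
False [-0.00011146 -0.00020695  0.00020593] [-0.99063235 -1.25747746  0.58259723] 17.0333
```

View pics/d1t.png

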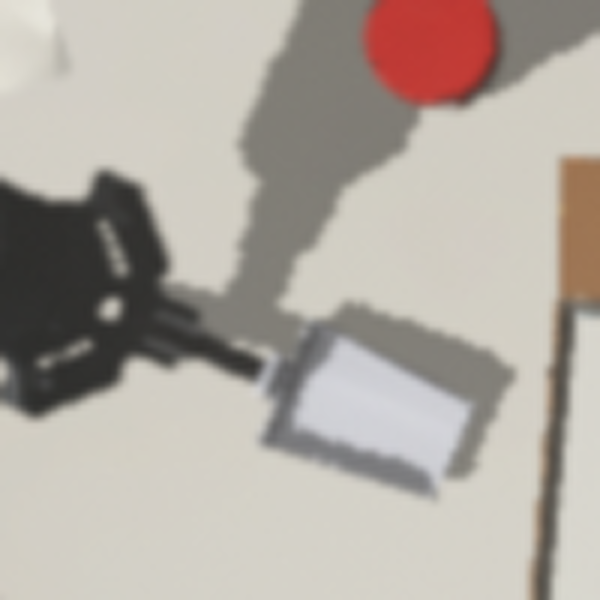

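View pics/d1s.png

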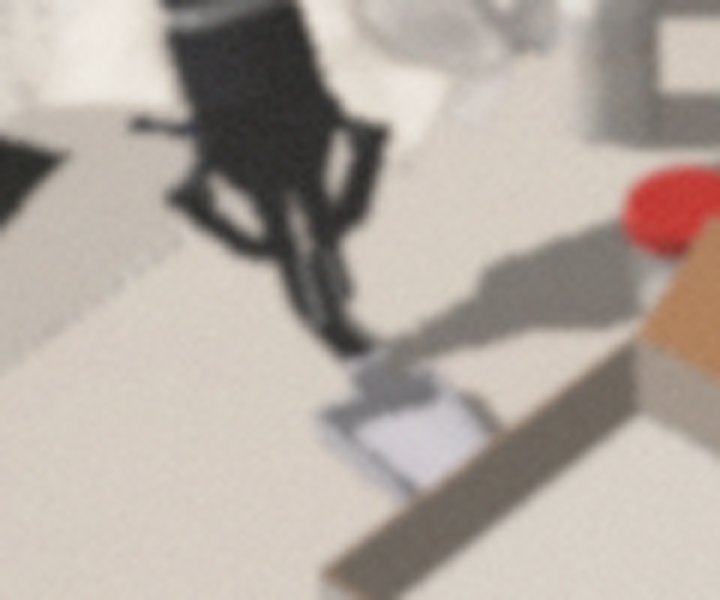

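```bash
python3 - <<'E'
from h import *
p=bot.read_position()
print(bot.move_linear(p-[0,0,.008],.02,until_force=4), bot.read_position()-p,bot.read_ft_force(),bot.read_moment(),bot.read_clock())
snap("top","d2t",(180,150,280,250),6)
E
```

```text
True [ 0.00037277  0.00047133 -0.00329004] [1.2629835  0.59081895 4.11896561] [ 0.16564463 -0.15644678  0.07899961] 17.4167
```

View pics/d2t.png

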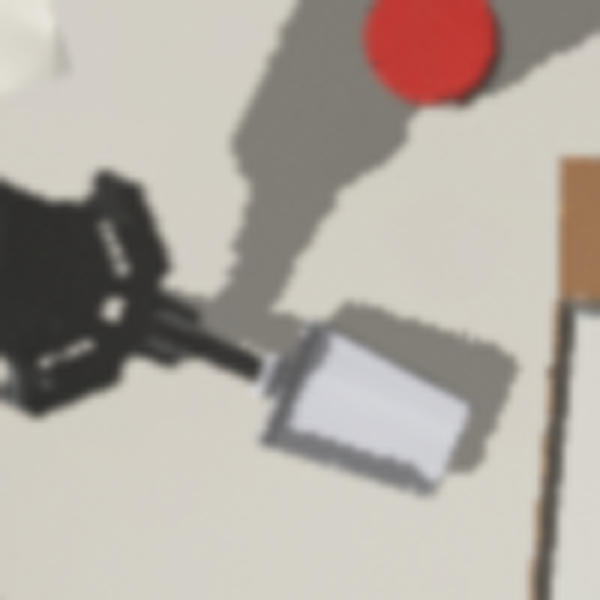

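```bash
python3 - <<'E'
from h import *
p=bot.read_position(); q=bot.read_tool_rot(); M=R.from_quat([q[1],q[2],q[3],q[0]])
h=np.array([np.cos(SC[2]),np.sin(SC[2]),0]); lat=np.array([-h[1],h[0],0])
g=p-M.as_matrix()[:,1]*GD; piv=np.array([g[0],g[1],0.])+.046*h
dR=R.from_rotvec(lat*D(8)); pn=piv+dR.apply(p-piv); 
print(bot.move_linear(pn,.02,rotation=quat((dR*M).as_matrix()),until_force=5),bot.read_ft_force(),bot.read_moment())
q2=bot.read_tool_rot(); M2=R.from_quat([q2[1],q2[2],q2[3],q2[0]]); print(np.rad2deg((M2*M.inv()).magnitude()),bot.read_clock())
snap("top","d3t",(180,150,280,250),6)
E
```

```text
False [ 0.87426034 -0.53426166  3.08153521] [-0.0453216  -0.10216647  0.00069593]
7.9613759708236715 17.8833
```

View pics/d3t.png

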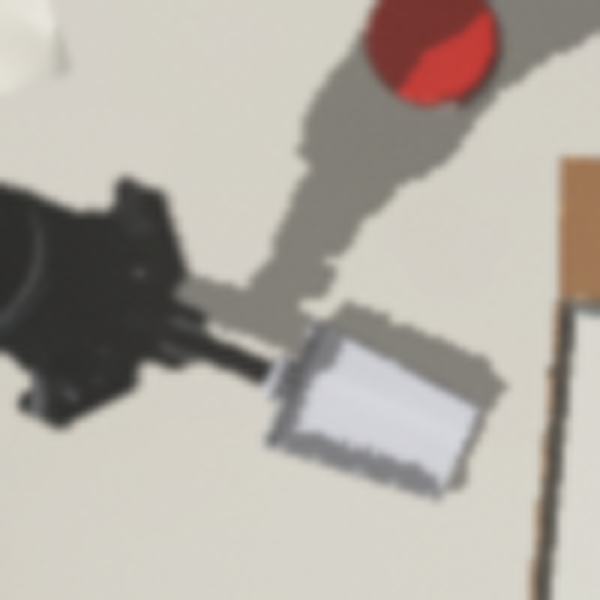

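```bash
python3 - <<'E'
from h import *
bot.set_gripper(0.7)
p=bot.read_position(); q=bot.read_tool_rot(); M=R.from_quat([q[1],q[2],q[3],q[0]]).as_matrix()
bot.move_linear(p-M[:,1]*.08,.15)
p=bot.read_position(); bot.move_linear([p[0],p[1],.30],.3)
print(bot.read_ft_force(),bot.read_clock())
snap("top","e1t",(180,150,280,250),6)
snap("scene","e1s",(180,130,300,230),6)
E
```

```text
[ 0.49561003 -0.63173605  0.22765131] 20.0417
```

View pics/e1t.png

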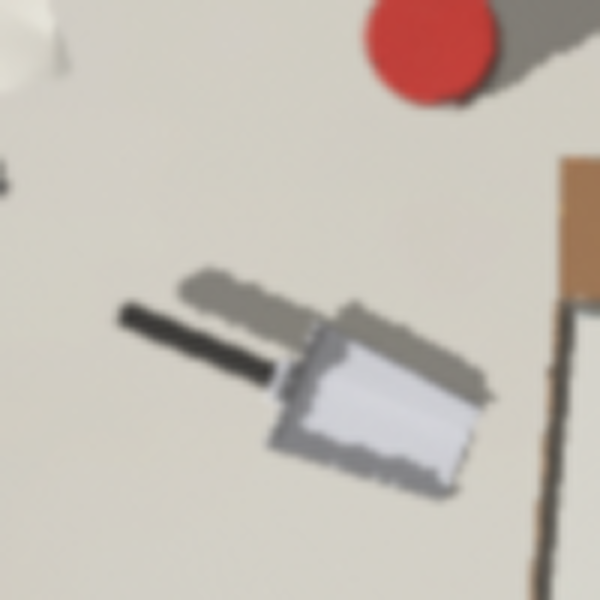

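View pics/e1s.png

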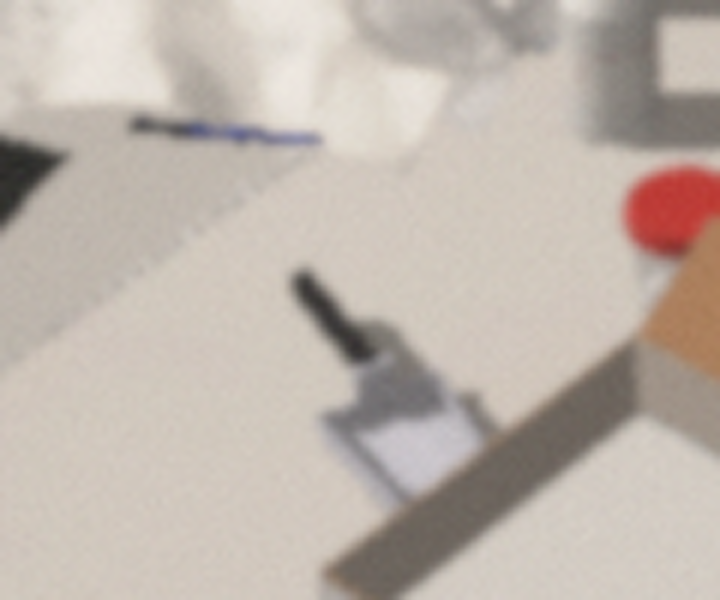

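```bash
cat >> h.py <<'E'
KN=np.array([.5285,-.280]); QK=quat(tool(-.0915,0,1)); JK=tool(-.0915,0,1)[:,0]
E
python3 - <<'E'
from h import *
s1=bot.solve_ik([*KN,.30],quat(tool(-.0915,0,1)));s2=bot.solve_ik([*KN,.30],quat(tool(-.0915,0,-1)))
print(s1,s2,bot.read_joint_positions())
E
```

```text
[-0.61057448  0.3800962   0.12331578  1.3140159   0.         -0.51907448] [-0.61057448  0.3800962   0.12331578  1.3140159   0.          2.62251817] [ 0.61314781  0.80740549  0.77450643  1.85893765 -0.20349761  2.59084768]
```

```bash
sed -i 's/^KN=.*/KN=np.array([.5285,-.280]); TK=tool(-.0915,0,-1); QK=quat(TK); JK=TK[:,0]/' h.py
python3 - <<'E'
from h import *
bot.move_pose([*KN,.275],QK)
m=bot.read_position(); print(m,bot.read_clock(),bot.read_gripper_width())
k=[*KN,.247]
pts=[k,m-[0,0,-.008],m+.03*JK+[0,0,.008],m-.03*JK+[0,0,.008]]
snap("top","k1t",(390,150,480,240),6,proj("top",pts))
snap("scene","k1s",(370,140,490,240),6,proj("scene",pts))
E
```

```text
[ 0.52907104 -0.27919839  0.27497836] 22.5083 0.6994359343568411
```

View pics/k1t.png

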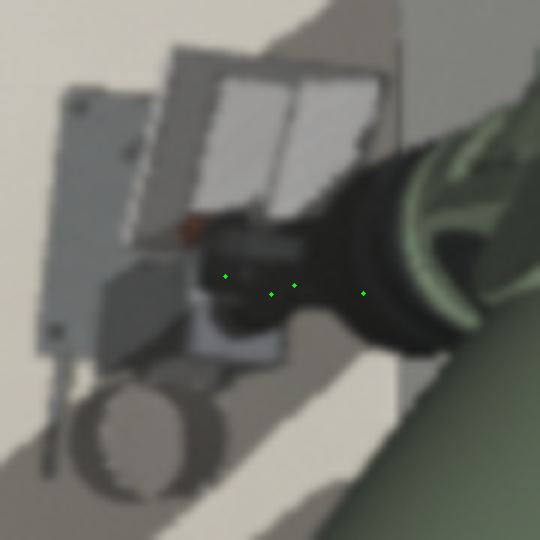

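View pics/k1s.png

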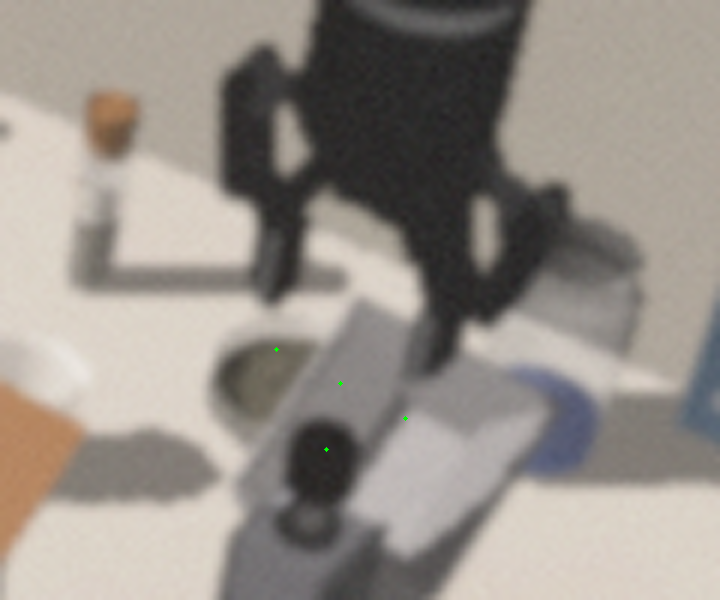

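```bash
python3 - <<'E'
from h import *
T=tool(SC[2],D(-20),1)
p=np.array([.50334,.350565,.01262])
for b in (0,.01,.0187,.03):
    P=p-b*T[:,1]
    print(b,((proj("scene",P)[0]-[180,130]+.5)*6).round(),((proj("top",P)[0]-[180,150]+.5)*6).round())
for n in("top","scene"):
    E=np.array(bot.calibration(n)["extrinsics"]); print(n,-E[:3,:3].T@E[:3,3])
m=bot.read_position();q=bot.read_tool_rot();M=R.from_quat([q[1],q[2],q[3],q[0]]).as_matrix();print(M)
for b in (.01,.02,.03,.04,.06):
  print(b,[((u-[370,140]+.5)*6).round().tolist() for u in proj("scene",[m+[0,0,b]+.03*JK,m+[0,0,b]-.03*JK])],[((u-[390,150]+.5)*6).round().tolist() for u in proj("top",[m+[0,0,b]+.03*JK,m+[0,0,b]-.03*JK])])
E
```

```text
0 [333. 356.] [204. 345.]
0.01 [328. 339.] [194. 341.]
0.0187 [324. 325.] [185. 337.]
0.03 [319. 306.] [173. 333.]
top [0.41694552 0.0498252  1.35333359]
scene [-0.33218753 -0.56552014  1.08463876]
[[-8.98116925e-02 -2.64297736e-05  9.95958764e-01]
 [-9.95958751e-01  1.63266624e-04 -8.98116870e-02]
 [-1.60233123e-04 -9.99999986e-01 -4.09862161e-05]]
0.01 [[406.0, 415.0], [277.0, 346.0]] [[365.0, 294.0], [227.0, 276.0]]
0.02 [[411.0, 396.0], [281.0, 327.0]] [[372.0, 291.0], [233.0, 274.0]]
0.03 [[416.0, 378.0], [285.0, 308.0]] [[380.0, 289.0], [240.0, 271.0]]
0.04 [[420.0, 359.0], [289.0, 290.0]] [[388.0, 287.0], [247.0, 269.0]]
0.06 [[430.0, 320.0], [297.0, 251.0]] [[405.0, 282.0], [261.0, 264.0]]
```

```bash
python3 - <<'E'
from h import *
snap("scene","k2s",(380,130,460,220),6)
snap("top","k2t",(410,170,470,220),10)
E
```

```text
(no output)
```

View pics/k2s.png

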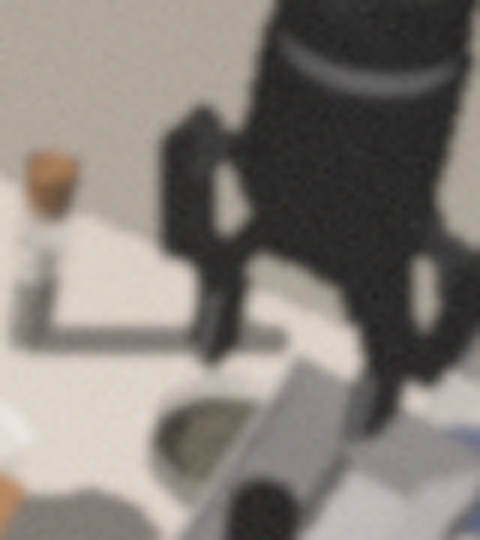

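View pics/k2t.png

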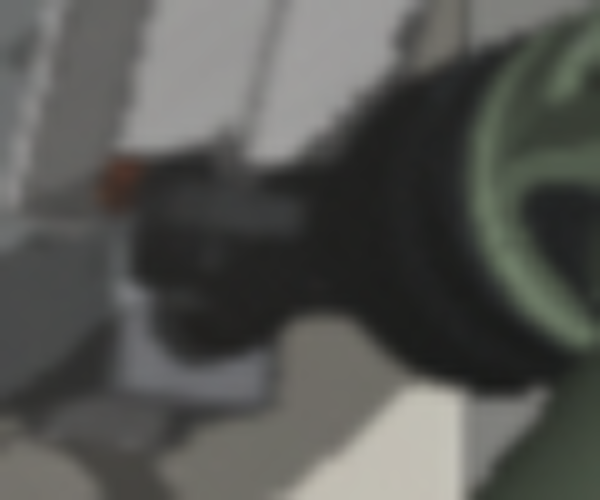

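```bash
python3 - <<'E'
from h import *
print(bot.move_linear([*KN,.214],.1,until_force=5),bot.read_ft_force(),bot.read_clock())
snap("scene","k3s",(385,160,465,250),6)
snap("top","k3t",(410,170,470,220),10)
E
```

```text
False [ 0.62111698 -0.42915061 -0.10383607] 23.4667
```

View pics/k3s.png

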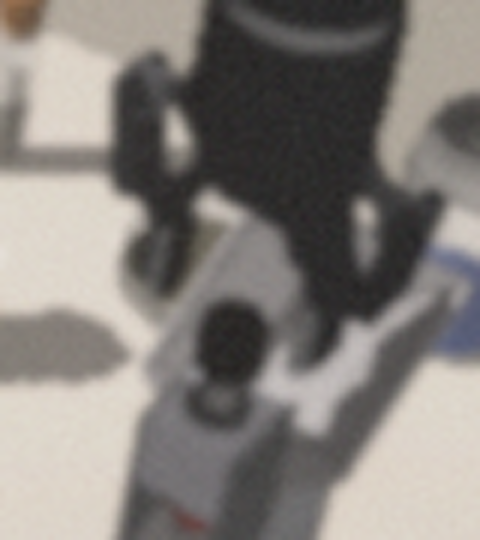

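View pics/k3t.png

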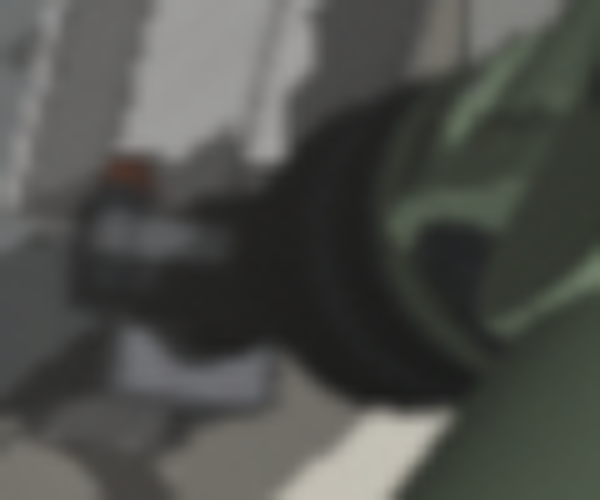

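```bash
python3 - <<'E'
from h import *
print(bot.move_linear([.527,-.280,.200],.06,until_force=4),bot.read_ft_force(),bot.read_clock())
bot.set_gripper(.45,20)
print(bot.read_ft_force(),bot.read_gripper_width())
snap("scene","k4s",(385,160,465,250),6)
snap("top","k4t",(410,170,470,220),10)
E
```

```text
False [ 0.09118622  0.54304441 -0.73682292] 23.95
[-0.12440118  0.7979138   0.78862561] 0.44716201550051754
```

View pics/k4s.png

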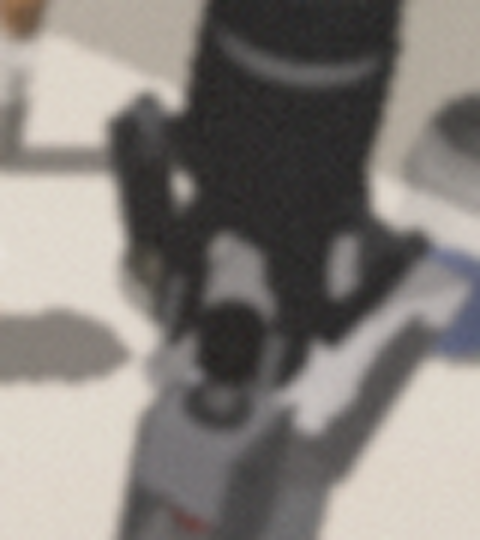

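View pics/k4t.png

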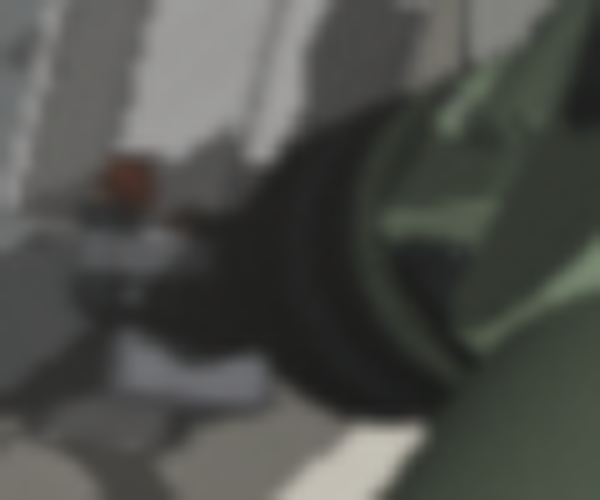

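```bash
python3 - <<'E'
from h import *
def ff(): return np.mean([bot.read_ft_force() for _ in range(6)],0)
b=ff(); print(b)
p=np.array([.527,-.2785,.200]); bot.move_linear(p,.03)
for o in (.42,.40,.38,.36,.34):
    bot.set_gripper(o,20); bot.wait(.1); d=ff()-b; print(o,round(bot.read_gripper_width(),3),"jaw",round(d@JK,2),np.round(d,2),round(bot.read_clock(),1))
    if abs(d@JK)>2 or bot.read_gripper_width()>o+.012: break
snap("scene","k5s",(385,160,465,250),6)
E
```

```text
[-0.5247111   1.22185077 -0.48500603]
0.42 0.418 jaw 1.66 [-0.25 -1.65  0.03] 25.0
0.4 0.397 jaw 0.33 [ 0.04 -0.34  0.15] 25.3
0.38 0.382 jaw 1.69 [ 0.28 -1.72  0.25] 25.6
0.36 0.356 jaw 1.6 [ 1.17 -1.71 -0.03] 25.9
0.34 0.338 jaw 1.19 [ 0.24 -1.21  0.37] 26.2
```

View pics/k5s.png

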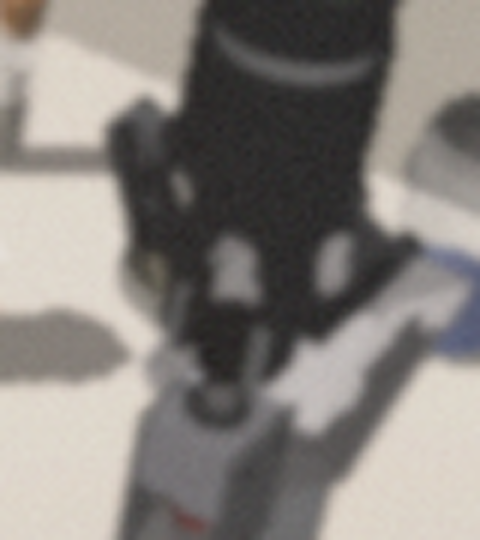

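```bash
python3 - <<'E'
from h import *
def ff():
    v=[]
    for _ in range(5): v.append(bot.read_ft_force()); bot.wait(.04)
    return np.mean(v,0)
b=ff(); print(b)
for o in (.325,.31,.295,.28,.26,.24):
    bot.set_gripper(o,20); d=ff()-b; print(o,round(bot.read_gripper_width(),3),"jaw",round(d@JK,2),np.round(d,2),round(bot.read_clock(),1))
    if abs(d@JK)>2 or bot.read_gripper_width()>o+.012: break
snap("scene","k6s",(385,160,465,250),6)
E
```

```text
[ 0.05752506 -0.26331158 -0.01924797]
0.325 0.323 jaw 0.62 [-0.09 -0.61  0.36] 26.9
0.31 0.32 jaw 1.25 [-0.29 -1.23  1.18] 27.3
0.295 0.322 jaw 1.53 [-0.53 -1.49  2.57] 27.8
```

View pics/k6s.png

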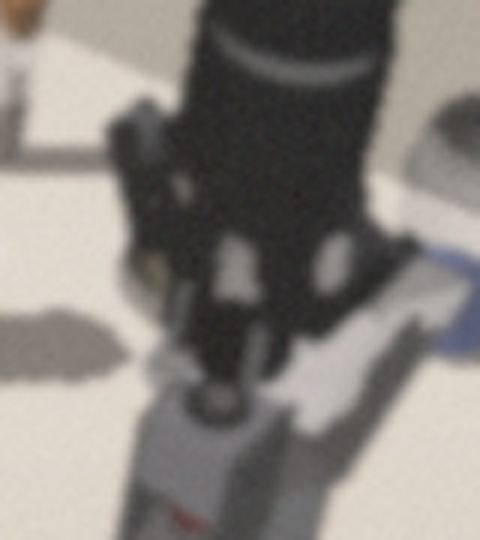

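```bash
python3 - <<'E'
from h import *
def ff():
    v=[]
    for _ in range(6): v.append(bot.read_ft_force()); bot.wait(.04)
    return np.mean(v,0)
bot.set_gripper(.0,45); f=ff(); print(np.round(f,2),np.round(bot.read_moment(),3),bot.read_gripper_width(),bot.read_position(),bot.read_clock())
p=bot.read_position(); p=np.array([p[0],p[1],p[2]])
c=np.array([.527,-.2785,.200])
for s in (.0005,.001,.0015):
    bot.move_linear(c+JK*s,.02); print(s,np.round(ff(),2),np.round(bot.read_moment(),3))
E
```

```text
[-0.82 -2.19  3.52] [-0.523  0.202 -0.025] 0.31070251215746436 [ 0.52705954 -0.27865899  0.20018178] 28.275
0.0005 [-0.94 -1.17  4.89] [-0.233  0.182 -0.076]
0.001 [-0.4  -0.21  5.48] [-0.027  0.19   0.028]
0.0015 [-0.3   0.43  5.61] [0.211 0.123 0.002]
```

```bash
python3 - <<'E'
from h import *
def ff():
    v=[]
    for _ in range(5): v.append(bot.read_ft_force()); bot.wait(.04)
    return np.mean(v,0)
bot.set_gripper(.0,60)
c=np.array([.527,-.2785,.200])+JK*.0011
for dz in (.001,.006):
    bot.move_linear(c+[0,0,dz],.03); print(dz,np.round(ff(),2),np.round(bot.read_moment(),3),bot.read_gripper_width(),bot.read_clock())
snap("scene","l1s",(385,160,465,250),6)
E
```

```text
0.001 [ 0.22  0.58 -1.14] [ 0.099 -0.156  0.007] 0.30095742733709346 30.45
0.006 [ 0.97  1.24 -1.5 ] [ 0.377 -0.182  0.005] 0.3039959315745428 30.975
```

View pics/l1s.png

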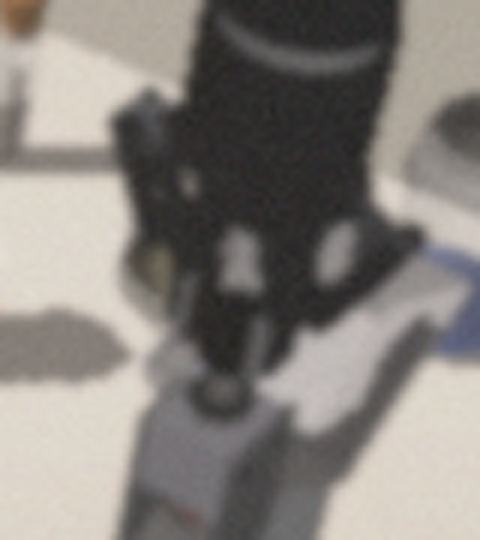

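```bash
python3 - <<'E'
from h import *
def ff():
    v=[]
    for _ in range(5): v.append(bot.read_ft_force()); bot.wait(.04)
    return np.mean(v,0)
c=np.array([.527,-.2785,.200])+JK*.0011+[.0002,.0003,0]
for dz in (.020,.035,.047):
    bot.move_linear(c+[0,0,dz],.04); f=ff(); print(dz,np.round(f,2),np.round(bot.read_moment(),3),round(bot.read_gripper_width(),3),bot.read_position(),bot.read_clock())
    adj=np.clip(f[:2]*.0003,-.0005,.0005); c[:2]+=adj
snap("scene","l2s",(385,150,465,240),6)
snap("top","l2t",(390,160,470,250),6)
E
```

```text
0.02 [ 0.54  1.81 -1.27] [ 0.566 -0.203 -0.019] 0.305 [ 0.5270883  -0.27926594  0.21990344] 31.7333
0.035 [ 0.78  1.29 -2.38] [ 0.297 -0.196 -0.026] 0.307 [ 0.52720657 -0.27889642  0.23491203] 32.4667
0.047 [ 0.14  0.03 -2.37] [ 0.065 -0.031  0.001] 0.308 [ 0.52735356 -0.27851477  0.24683186] 33.125
```

View pics/l2s.png

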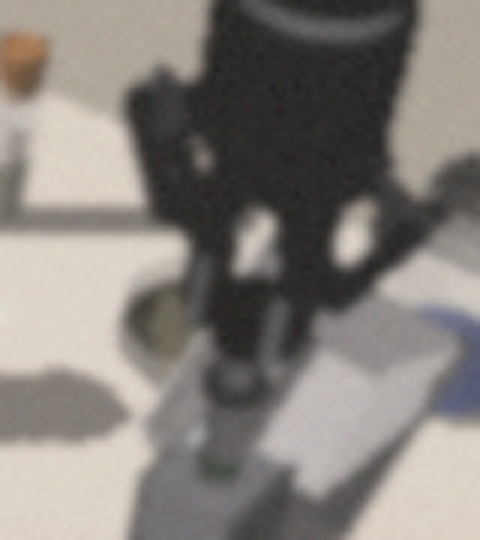

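View pics/l2t.png

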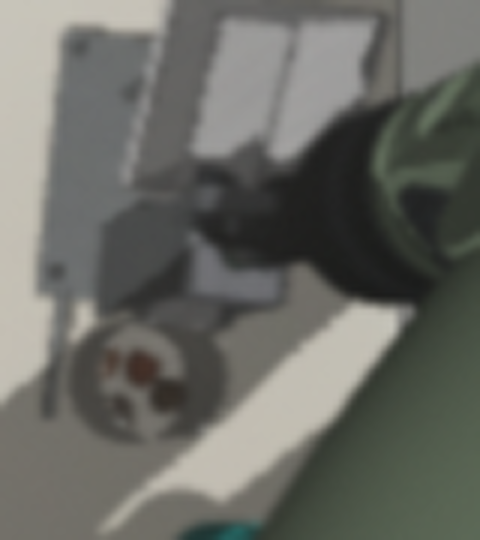

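```bash
python3 - <<'E'
from h import *
def ff():
    v=[]
    for _ in range(5): v.append(bot.read_ft_force()); bot.wait(.04)
    return np.mean(v,0)
p=bot.read_position()
bot.move_linear([.5274,-.2785,.2505],.03); print(np.round(ff(),2),np.round(bot.read_moment(),3),bot.read_position(),bot.read_clock())
pts=[(.527,-.2805,.195+d) for d in (0,.008,.014)]  # bore level, green bottom/top for 50 lift
snap("scene","l3s",(400,190,450,240),11)
snap("scene","l3o",(400,190,450,240),11,proj("scene",pts)-[0,1.5])
snap("top","l3t",(390,190,440,240),11)
snap("top","l4t"); snap("scene","l4s")
E
```

```text
[ 0.11  0.18 -2.19] [ 0.027 -0.053 -0.029] [ 0.52738363 -0.27849935  0.25047442] 33.7
```

View pics/l3s.png

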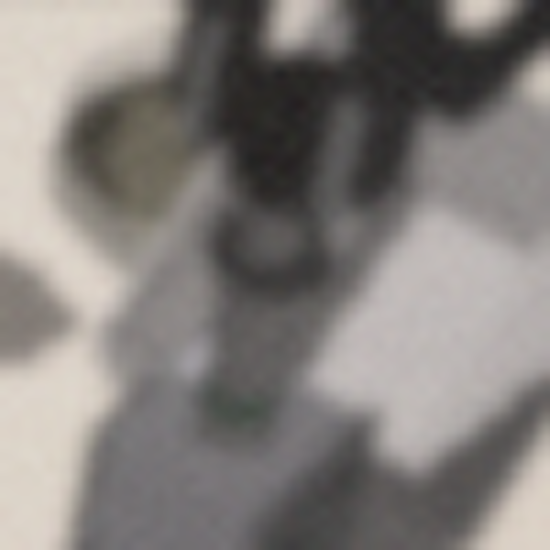

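View pics/l3o.png

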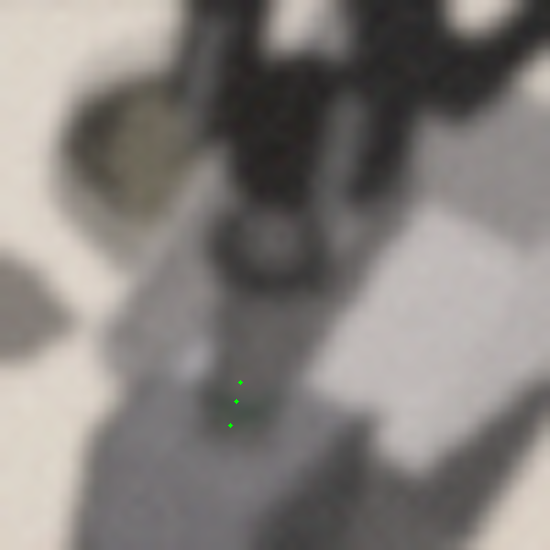

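View pics/l3t.png

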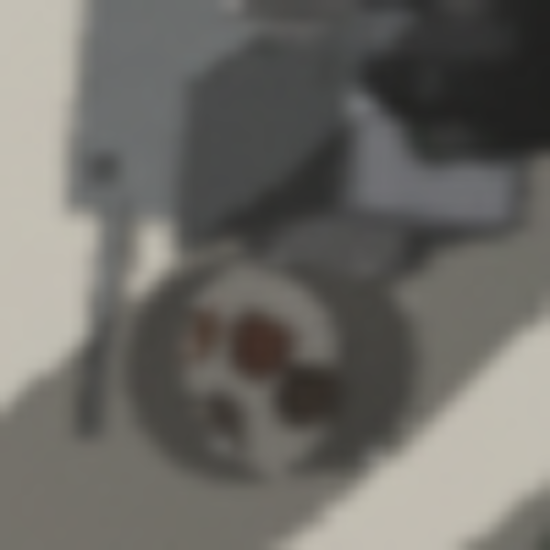

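View pics/l4t.png

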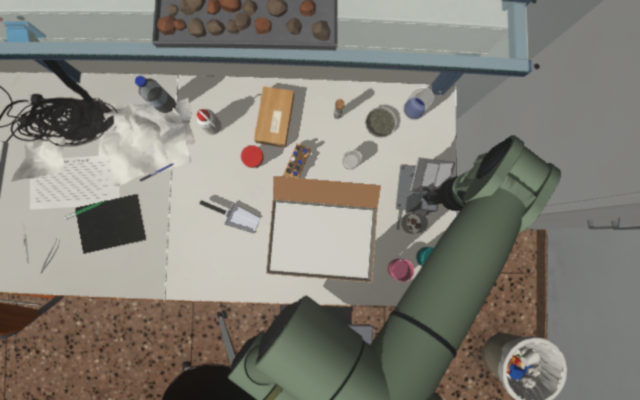

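View pics/l4s.png

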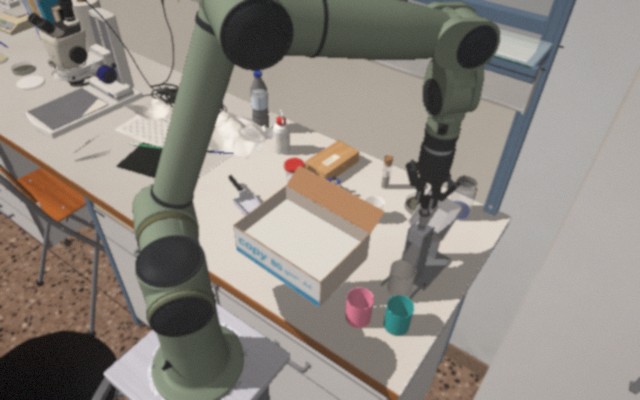

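```bash
python3 - <<'E'
from h import *
print(bot.read_gripper_width(),bot.read_position(),bot.read_clock()); bot.close_job()
E
```

```text
0.30359848232834336 [ 0.52737654 -0.27848944  0.25046487] 33.95
the job is handed in; nothing more can be done
```

I tipped the four chips into the hopper with the gate shut and set the scoop back down flat on the bench. Then I drew the gate rod straight up by its knob and handed the job in at about 34 s, still holding it there.

**Last checks**
- **Rod lift:** the arm rose about 50 mm. In the scene picture the whole green ring shows with bare rod below it, and no red shows.
- **Sideways force:** it stayed at or below about 2.5 N through the grip and lift, and was about 0.2 N at the end.
- **Chips:** the top picture shows all four in the tin.
- **Bystanders:** I never touched the beaker, vial rack, specimen cup or the pink and turquoise look-alikes, and none of those visible in the last pictures had moved; the arm hides part of the turquoise one.

**What disagreed**
- **Scoop slip:** the scoop slipped about 10° nose-down in the grip when I lifted it. I corrected for this when pouring, and no chips fell out early. When I set it down the mouth was slightly raised, so I rotated it flat before letting go. The next pictures show it lying flat.
- **Scene camera:** its view sat about 1.5 to 2 pixels off the calibration.
- **Fingertips:** they appeared about 20 mm short of the stated tool point, so I set the knob grip height by the pictures and centred the grip by the force readings.

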